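# Set the casting flasks over their wax trees

### The job

The wax trees are ready for investing: take the four steel casting flasks from the plywood rack and stand each one over the wax tree on the white board whose rubber base is made for its size, seated flat on the rubber all round. Lower them gently, without ramming or dropping them onto the bases, and leave the spirit lamp standing where it is.

Things in the scene. Friction and masses are not known exactly. Their poses are not given: they have to be found in the camera images.
- flask_small: Smallest casting flask: plain steel tube, open at both ends, outside diameter 40 mm, bore 35 mm, 50 mm tall, about 119 g, standing loose in a bay of the rack. Origin: on its axis at the lower end; z up. Pinch it across its outside from above, about 15 mm below the rim.
- flask_medium: Second smallest casting flask: plain steel tube, open at both ends, outside diameter 49 mm, bore 44 mm, 56 mm tall, about 163 g, standing loose in a bay of the rack. Origin: on its axis at the lower end; z up. Pinch it across its outside from above, about 15 mm below the rim.
- flask_large: Second largest casting flask: plain steel tube, open at both ends, outside diameter 58 mm, bore 53 mm, 62 mm tall, about 213 g, standing loose in a bay of the rack. Origin: on its axis at the lower end; z up. Pinch it across its outside from above, about 15 mm below the rim.
- flask_xlarge: Largest casting flask: plain steel tube, open at both ends, outside diameter 67 mm, bore 62 mm, 68 mm tall, about 270 g, standing loose in a bay of the rack. Origin: on its axis at the lower end; z up. Pinch it across its outside from above, about 15 mm below the rim.
- base_small: Smallest rubber sprue base (orange), for the 40 mm flask; fixed on the white board. Disc 50 mm wide, 8 mm thick: its flat top is the seat for the flask's rim. On it a blunt cone 14 mm high, 32 mm wide at the seat, 13 at its top, which centres the flask; then a pale blue wax tree within 8 mm of the axis, tip 42 mm above the seat. Origin: underside centre; z up, x along the row.
- base_medium: Second smallest rubber sprue base (dark green), for the 49 mm flask; fixed on the white board. Disc 59 mm wide, 8 mm thick: its flat top is the seat for the flask's rim. On it a blunt cone 14 mm high, 41 mm wide at the seat, 22 at its top, which centres the flask; then a pale blue wax tree within 10 mm of the axis, tip 48 mm above the seat. Origin: underside centre; z up, x along the row.
- base_large: Second largest rubber sprue base (blue), for the 58 mm flask; fixed on the white board. Disc 68 mm wide, 8 mm thick: its flat top is the seat for the flask's rim. On it a blunt cone 14 mm high, 50 mm wide at the seat, 31 at its top, which centres the flask; then a pale blue wax tree within 13 mm of the axis, tip 54 mm above the seat. Origin: underside centre; z up, x along the row.
- base_xlarge: Largest rubber sprue base (black), for the 67 mm flask; fixed on the white board. Disc 77 mm wide, 8 mm thick: its flat top is the seat for the flask's rim. On it a blunt cone 14 mm high, 59 mm wide at the seat, 40 at its top, which centres the flask; then a pale blue wax tree within 16 mm of the axis, tip 60 mm above the seat. Origin: underside centre; z up, x along the row.
- rack: Plywood flask rack, fixed, 350 x 104 mm: floor 12 mm thick, rails along both long sides up to 22 mm above the table, 4 mm wires between its four bays (82 mm pitch). Origin: underside centre; x along the row. Beside it, left or right, the white board: same size, 12 mm thick, end strips 8 mm high, four bases at 82 mm pitch. Both rows run away from the robot; flasks and bases are in any order.
- spirit_lamp: Spirit lamp, loose, standing between the rack and the board: green glass body 50 mm wide, brass collar, clear cap, 72 mm tall in all, 150 g. Origin: underside centre; z up. To be left where it stands.
Mind the look-alikes: they are no part of the job. Leave any pink look-alike of the flask_large alone.

How it is judged:
By the outcome, as a careful person would: the job done as asked, in the order asked, and still so for the second after the job is handed in, with the robot touching nothing.
It also fails if it takes over 128 s, if anything falls off the work surface, if the arm or the gripper's body presses on something with over 40 N, if the wrist force passes 120 N, or if a joint passes its speed limit or range.

### The arm

A 7-joint arm with a two-finger parallel gripper is mounted at the origin on the work surface. World frame = base frame: x ahead of the robot, y to its left, z up, the work surface at z = 0. Lengths are in m, angles in rad, forces in N, time in s.
With the tool pointing down it reaches from about 0.4 to 0.85 m from the base axis. Payload 10.4 kg.
Tool frame: the origin (TCP) lies on the centre line of the jaws, within the pads' length; the fingertips stand 17 mm ahead of it and the grasp point (between the pads) lies 2 mm behind it; z points along the fingers, y is the line along which they close (so a half turn about z gives the same grasp; the last joint's range is limited). The gripper opens to 85 mm and grips with 20 to 120 N. Pads are 22 mm wide; open, the fingers measure 114 mm over their backs; the gripper's body (76 mm by 85 mm) begins 54 mm behind the grasp point. The pads swing forward as they close: fully open they stand 13 mm farther back than shut.
Start: joints at [1.151, 0.332, -0.065, 1.46, 0.022, 1.35, -0.088], TCP at [0.242, -0.576, 0.209] pointing down, gripper open.
Joint ranges: [-2.6, 2.6], [-0.5, 2.12], [-1.47, 1.34], [0.16, 2.42], [-1.27, 4.41], [0.06, 2.06], [-2.6, 2.6]. Speed limits (rad/s): [2.22, 2.22, 2.79, 2.79, 3.14, 3.14, 3.14].

### API

Orientations are given as a unit quaternion [x, y, z, w].
In Python, from workcell import get_obs, optics, job gives the robot as it stands. The module is installed in compiled form; this text tells all that it offers.
- The arm moves only by the tool send_rows, never from a script. Its argument "plan" is a list that holds one entry, the list of rows, each a list of 7 numbers: the turn, a rotation vector about the tool's x, y, z in units of 1.5 rad (1.0 is 1.5 rad), then the shift along the tool's x, y, z in units of 20 cm (1.0 is 20 cm), then the opening, from 0 (shut) to 1 (fully open). A call has 1 to 20 rows; each row shifts and turns the commanded pose from where the row before left it, along the tool's axes as they then stand; what a row does not reach is not made up. A row lasts 1/12 s, in which the tool goes at most 41.7 mm and 7.16 degrees, less where a joint would pass 70% of its speed; a pose out of reach is approached as far as the arm can. A call with a number of a shift or a turn outside -1 to 1 is refused whole. A call with a gripper value outside its range is refused whole. The fingers move at their own pace and stop on an object; "squeeze" is the grip in N (left out, the last holds). Time passes only in rows, so rows that do not move let the fingers close. It gives the time, the measured TCP pose, the force, the opening and the grip force at its end, in the units of the state.
- get_obs(): the state, without advancing time (a new reading comes with each control period).
- optics.camera(name): name is "scene" or "side" or "wrist"; returns the picture (400x640x3 uint8, red, green, blue); there is no depth.
- optics.get_calibration(name): a dict with "intrinsics" (3x3 intrinsics, pixels), "world_from_camera" (4x4, takes a point from camera to world coordinates); the wrist camera has in their place "T_tool_cam" (4x4, takes a point from camera to tool coordinates, whose origin is the TCP and whose axes are the flange's). Camera axes: x right, y up, looking along -z (the intrinsics and any distortion apply to the point x, -y, -z); pixel columns grow to the right and rows downward; lengths in m; the calibration is good to about 2 mm. The wrist camera is an equidistant fisheye: a pixel r from the principal point sees the ray r / f radians off the axis. A picture is of the moment at which its call begins: read the wrist's pose just before it. get_calibration takes no time and is no camera call.
- job.hand_in(): hands the job in; it is judged then, once.
The state is a dict: "clock": time; "joint_pos": joint angles; "joint_velocities": joint speeds; "tau": joint torques, N m; "position": TCP position; "ee_rot": TCP orientation; "ft_force": force on the tool from outside, world axes, zero at the start; "torque": the same for the moment, N m; "grip_width": opening from 0.0 (shut) to 1.0 (fully open); "grasp_force": force on a finger pad.
Only numpy, scipy, OpenCV 4.12 (cv2) and the standard library are available. Lean on these libraries where they do the work, as an engineer would, in place of code of your own. Each camera call takes 0.05 s, during which the arm holds its last target. There are 200 camera calls.

## Working session

There is one attempt and no reset: what is moved stays moved. The work goes in short steps, Python scripts to look and compute and a tool call to move; the robot and the scene stay as the last step left them, time stands still between calls to the robot, and variables do not carry over. Pictures are saved under pics/ and viewed, at most 14 in all, crops included, and the job is handed in when it is done.

Besides the shell and the picture viewer there is one more tool, called after "Request:" by a JSON object that holds its "name" and its "arguments". send_rows: Moves the arm, as the interface text tells. Its arguments: {"type":"object","properties":{"plan":{"type":"array"},"squeeze":{"type":"number"}},"required":["plan"]}

```bash
mkdir -p pics; python3 - <<'E'
from workcell import get_obs, optics
import cv2
o=get_obs()
print({k:(v if not hasattr(v,'round') else v) for k,v in o.items()})
for n in("scene","side","wrist"):
    im=optics.camera(n); cv2.imwrite(f"pics/{n}0.png",im[:,:,::-1]); print(n,optics.get_calibration(n))
E
```

```text
{'clock': 0.0, 'joint_pos': array([ 1.15139216,  0.33287991, -0.06470144,  1.46092417,  0.02160546,
        1.34992168, -0.08851867]), 'joint_velocities': array([-0.00121821,  0.00143768,  0.00133508, -0.00047436,  0.0005494 ,
        0.00017661,  0.00075493]), 'tau': array([ 4.64107125e-04, -6.25434065e+01,  4.95156879e-02, -3.91607094e+01,
        1.62977586e-02,  9.76619282e-03,  2.01114415e-05]), 'position': array([ 0.24138024, -0.57606497,  0.20811914]), 'ee_rot': array([ 9.80382085e-01,  1.97105176e-01, -1.76677015e-04, -6.96628231e-04]), 'ft_force': array([-0.85923035,  0.61117427, -0.17179911]), 'torque': array([-0.02743412,  0.00097393, -0.05071195]), 'grasp_force': 0.0, 'grip_width': 1.0041245249195032}
scene {'intrinsics': array([[412.14753232,   0.        , 315.84619479],
       [  0.        , 412.14753232, 195.67869919],
       [  0.        ,   0.        ,   1.        ]]), 'world_from_camera': array([[ 0.67729653, -0.63516307,  0.37126444,  0.94129838],
       [ 0.73556276,  0.57451505, -0.35899845, -0.44470288],
       [ 0.01472554,  0.5162367 ,  0.85631935,  0.91143887
[... 339 characters left out ...]
615,  0.64176581, -0.50344384, -0.50072033],
       [-0.01099672,  0.61102174,  0.79153743,  0.66573586],
       [ 0.        ,  0.        ,  0.        ,  1.        ]])}
wrist {'intrinsics': array([[309.70691629,   0.        , 321.29139347],
       [  0.        , 309.70691629, 207.18926312],
       [  0.        ,   0.        ,   1.        ]]), 'T_tool_cam': array([[ 2.31728212e-04,  9.57988116e-01,  2.86807802e-01,
         7.37076386e-02],
       [ 9.99999517e-01, -4.95847665e-04,  8.48261688e-04,
         2.73798428e-04],
       [ 9.54837595e-04,  2.86807467e-01, -9.57987769e-01,
        -1.64608947e-01],
       [ 0.00000000e+00,  0.00000000e+00,  0.00000000e+00,
         1.00000000e+00]])}
```

View pics/scene0.png

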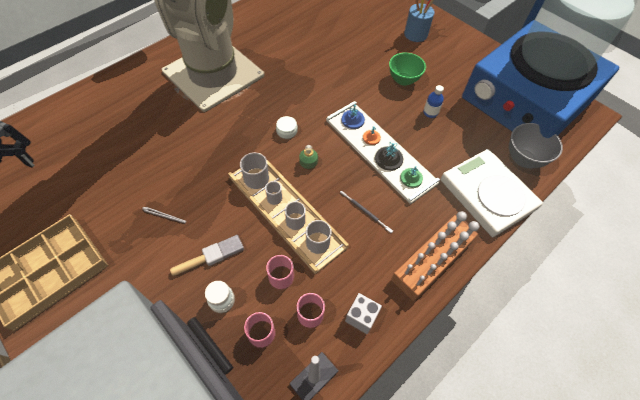

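View pics/side0.png

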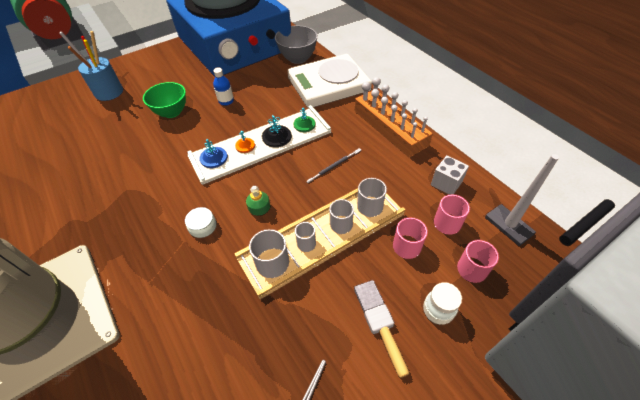

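The scene and side views show the same arrangement. On the rack, from the robot outwards, the grey flasks look like xlarge, small, medium, large (scene pixels 254,170; 273,192; 295,215; 318,237). On the board I see blue (353,118), orange (371,137), black (389,157) and green (411,177). The lamp is at (308,157), and the three pink look-alikes at (280,271), (310,310) and (259,330) are to be left alone.

```bash
python3 - <<'E'
import cv2,numpy as np
a=cv2.imread("pics/scene0.png");b=cv2.imread("pics/side0.png")
A=cv2.resize(a[95:275,220:445],None,fx=3.5,fy=3.3,interpolation=cv2.INTER_CUBIC)
cv2.imwrite("pics/c1.png",cv2.resize(a[95:275,220:445],(750,600),interpolation=cv2.INTER_CUBIC))
cv2.imwrite("pics/c2.png",cv2.resize(b[100:300,180:420],(720,600),interpolation=cv2.INTER_CUBIC))
E
```

```text
(no output)
```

View pics/c1.png

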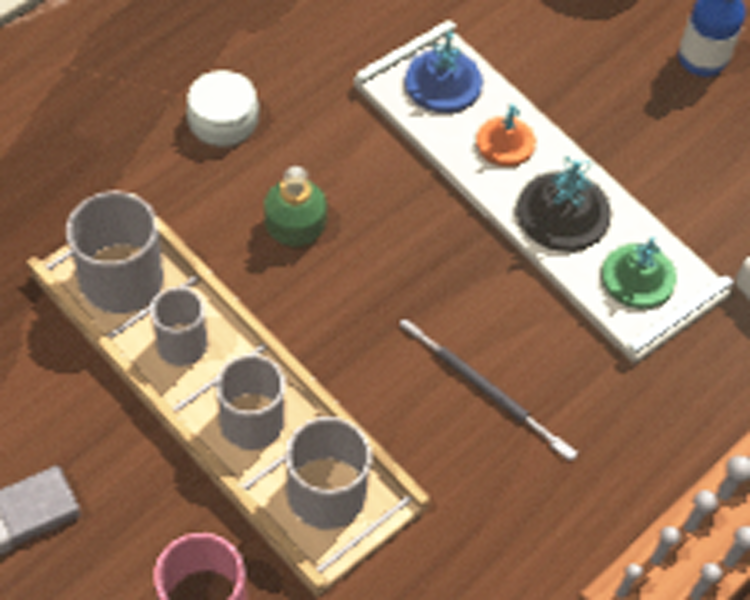

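View pics/c2.png

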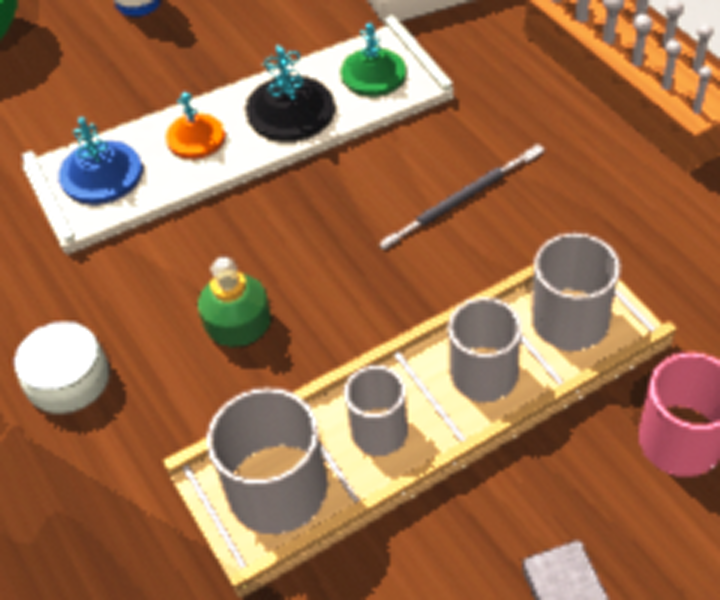

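The crops confirm the order. From the near end, the flasks are xlarge, small, medium, large and the bases are blue (large), orange (small), black (xlarge), green (medium). The pink tube next to the rack stays put. Next I'll measure positions by casting rays.

```bash
cat > h.py <<'E'
import cv2,numpy as np
from scipy.optimize import least_squares
from workcell import get_obs,optics
def cast(cam,px,z):
    c=optics.get_calibration(cam);K=c["intrinsics"];T=c["world_from_camera"]
    px=np.atleast_2d(px).astype(float)
    d=np.c_[(px[:,0]-K[0,2])/K[0,0],-(px[:,1]-K[1,2])/K[1,1],-np.ones(len(px))]@T[:3,:3].T
    return T[:3,3]+d*((z-T[2,3])/d[:,2])[:,None]
def farcircle(cam,mask,R,z):
    """centre of the circle radius R at height z whose far half bounds the mask"""
    C=optics.get_calibration(cam)["world_from_camera"][:2,3]
    ct=max(cv2.findContours(mask,cv2.RETR_EXTERNAL,cv2.CHAIN_APPROX_NONE)[0],key=cv2.contourArea)[:,0]
    # push contour outward half a pixel
    m=ct.mean(0); ct=ct+0.5*(ct-m)/np.linalg.norm(ct-m,axis=1)[:,None]
    P=cast(cam,ct,z)[:,:2]; c=P.mean(0)
    for _ in range(15):
        u=(c-C)/np.linalg.norm(c-C)
        q=P[((P-c)@u)>0.1*R]
        s=least_squares(lambda v:np.linalg.norm(q-v,axis=1)-R,c,loss="soft_l1",f_scale=0.0007); c=s.x
    f=least_squares(lambda v:np.linalg.norm(q-v[:2],axis=1)-v[2],[*c,R],loss="soft_l1",f_scale=0.0007)
    return c,f.x[2],np.sqrt(np.mean((np.linalg.norm(q-c,axis=1)-R)**2))
def comp(m,seed,r):
    w=np.zeros_like(m);cv2.circle(w,seed,r,255,-1);m=cv2.morphologyEx(m&w,cv2.MORPH_CLOSE,np.ones((3,3)))
    return m
def hsv(im):return cv2.cvtColor(im,cv2.COLOR_RGB2HSV)
RANGE={"large":((105,120,60),(125,255,255)),"small":((4,140,120),(14,255,255)),"xlarge":((0,0,0),(179,90,75)),"medium":((50,90,50),(75,255,255))}
SEAT={"large":.034,"small":.025,"xlarge":.0385,"medium":.0295}
RAD={"large":.029,"small":.02,"xlarge":.0335,"medium":.0245}
H={"large":.062,"small":.05,"xlarge":.068,"medium":.056}
BS={"scene":{"large":(353,118),"small":(371,137),"xlarge":(389,157),"medium":(411,177)},
    "side":{"large":(213,156),"small":(245,145),"xlarge":(276,135),"medium":(304,123)}}
FS={"scene":{"xlarge":(254,170),"small":(273,192),"medium":(295,215),"large":(318,237)},
    "side":{"xlarge":(269,254),"small":(306,236),"medium":(341,217),"large":(371,197)}}
E
python3 - <<'E'
from h import *
res={}
for cam in("scene","side"):
    im=cv2.cvtColor(cv2.imread(f"pics/{cam}0.png"),cv2.COLOR_BGR2RGB);h=hsv(im)
    for k in SEAT:
        m=comp(cv2.inRange(h,*RANGE[k]),BS[cam][k],24)
        c,R,e=farcircle(cam,m,SEAT[k],.020); print(cam,"base",k,c.round(4),"R %.4f/%.4f e %.4f"%(R,SEAT[k],e))
        m=comp(cv2.inRange(h,(0,0,60),(179,55,255)),FS[cam][k],{"xlarge":26,"large":23,"medium":20,"small":17}[k])
        n,l,st,_=cv2.connectedComponentsWithStats(m); m=(l==1+st[1:,4].argmax()).astype(np.uint8)*255
        cv2.imwrite(f"pics/m_{cam}_{k}.png",m)
        c,R,e=farcircle(cam,m,RAD[k],.012+H[k]); print(cam,"flask",k,c.round(4),"R %.4f/%.4f e %.4f"%(R,RAD[k],e))
    lm=comp(cv2.inRange(h,(50,90,30),(80,255,255)),{"scene":(308,157),"side":(258,201)}[cam],16)
    print("lamp",farcircle(cam,lm,.025,.03))
E
```

```text
scene base large [0.4498 0.1646] R 0.0155/0.0340 e 0.0088
scene flask large [ 0.6497 -0.1529] R 0.0288/0.0290 e 0.0006
scene base small [0.5197 0.169 ] R 0.0244/0.0250 e 0.0039
scene flask small [ 0.4683 -0.1525] R 0.0312/0.0200 e 0.0056
scene base xlarge [0.6058 0.1316] R 0.0282/0.0385 e 0.0076
scene flask xlarge [ 0.4076 -0.1473] R 0.0335/0.0335 e 0.0008
scene base medium [0.6856 0.147 ] R 0.0075/0.0295 e 0.0019
scene flask medium [ 0.5663 -0.1529] R 0.0236/0.0245 e 0.0025
lamp (array([ 0.44013801, -0.00533082]), np.float64(0.025), np.float64(6.421496039771268e-09))
side base large [0.4333 0.1744] R 0.0332/0.0340 e 0.0048
side flask large [ 0.6484 -0.154 ] R 0.0277/0.0290 e 0.0008
side base small [0.5376 0.2314] R 0.0433/0.0250 e 0.0048
side flask small [ 0.4878 -0.1522] R 0.0292/0.0200 e 0.0035
side base xlarge [0.5917 0.1449] R 0.0376/0.0385 e 0.0083
side flask xlarge [ 0.4066 -0.1486] R 0.0346/0.0335 e 0.0013
side base medium [0.676  0.1487] R 0.0282/0.0295 e 0.0042
side flask medium [ 0.5727 -0.1566] R 0.0307/0.0245 e 0.0027
lamp (array([ 0.45006208, -0.01804507]), np.float64(0.02524879325771853), np.float64(0.007579854921022424))
```

```bash
python3 - <<'E'
from h import *
rows=[]
for cam in("scene","side"):
    im=cv2.cvtColor(cv2.imread(f"pics/{cam}0.png"),cv2.COLOR_BGR2RGB);h=hsv(im);t=[]
    for k in SEAT:
        x,y=BS[cam][k]
        m=cv2.inRange(h,*RANGE[k]); c=im.copy(); c[m>0]=(255,0,255)
        t.append(cv2.resize(c[y-24:y+24,x-24:x+24],(190,190),interpolation=0))
    rows.append(np.hstack(t));t=[]
    for k in SEAT:
        x,y=FS[cam][k]
        m=cv2.inRange(h,(0,0,60),(179,55,255)); c=im.copy(); c[m>0]=(255,0,255)
        t.append(cv2.resize(c[y-24:y+24,x-24:x+24],(190,190),interpolation=0))
    if cam=="scene": rows.append(np.hstack(t))
    for k in SEAT: x,y=BS[cam][k]; print(cam,k,[h[y+5,x+d].tolist() for d in(-9,-5,0,5,9)])
cv2.imwrite("pics/dbg.png",np.vstack(rows)[:,:,::-1])
E
```

```text
scene large [[111, 122, 159], [113, 102, 103], [114, 93, 101], [113, 115, 142], [111, 117, 189]]
scene small [[26, 24, 233], [9, 164, 129], [13, 150, 253], [11, 161, 242], [26, 8, 254]]
scene xlarge [[17, 32, 71], [30, 36, 57], [18, 43, 59], [17, 41, 56], [18, 36, 71]]
scene medium [[42, 48, 107], [60, 78, 108], [57, 73, 91], [61, 82, 152], [63, 78, 222]]
side large [[110, 157, 209], [111, 182, 137], [110, 185, 116], [110, 184, 108], [109, 155, 220]]
side small [[20, 45, 248], [18, 236, 255], [18, 240, 255], [10, 219, 150], [20, 46, 224]]
side xlarge [[165, 12, 41], [150, 10, 26], [120, 10, 25], [135, 23, 22], [150, 24, 21]]
side medium [[46, 70, 150], [66, 170, 176], [66, 171, 170], [66, 173, 106], [44, 73, 91]]
```

View pics/dbg.png

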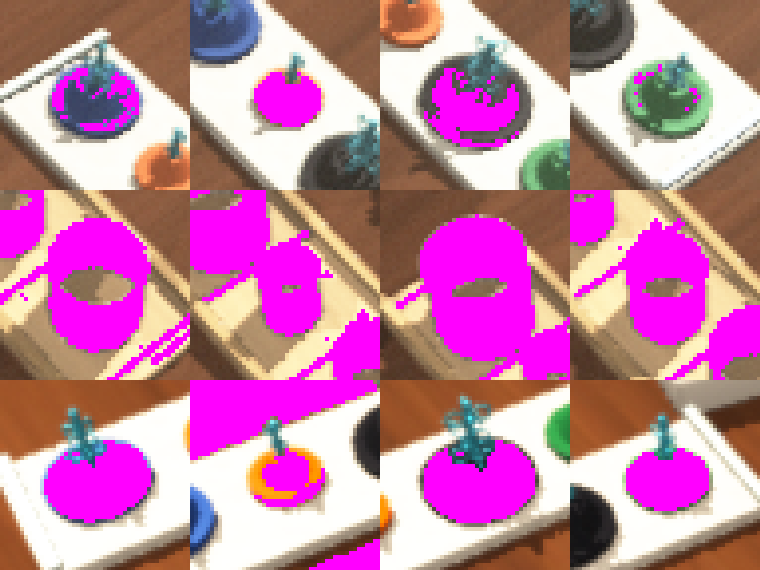

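The crops show the flask outlines joined to the wires, and the base masks are too tight. I'll loosen the base colours and remove the thin wires from the flask masks.

```bash
cat >> h.py <<'E'
RANGE={"large":((104,70,40),(122,255,255)),"small":((4,110,100),(22,255,255)),"xlarge":((0,0,0),(179,75,125)),"medium":((45,55,50),(76,255,255))}
WB={"large":18,"small":14,"xlarge":19,"medium":15}
def bases(cam,im):
    h=hsv(im);out={}
    for k in SEAT:
        m=comp(cv2.inRange(h,*RANGE[k]),BS[cam][k],WB[k])
        m=cv2.morphologyEx(m,cv2.MORPH_OPEN,cv2.getStructuringElement(2,(5,5)))
        out[k]=farcircle(cam,m,SEAT[k],.020)
    return out
def flask(cam,im,k,seed,r,z):
    m=comp(cv2.inRange(hsv(im),(0,0,60),(179,50,235)),seed,r)
    m=cv2.morphologyEx(m,cv2.MORPH_OPEN,cv2.getStructuringElement(2,(7,7)))
    return farcircle(cam,m,RAD[k],z)
E
python3 - <<'E'
from h import *
for cam in("scene","side"):
    im=cv2.cvtColor(cv2.imread(f"pics/{cam}0.png"),cv2.COLOR_BGR2RGB)
    b=bases(cam,im)
    for k in SEAT:
        c,R,e=b[k]; print(cam,"base",k,c.round(4),"R %.4f/%.4f e %.4f"%(R,SEAT[k],e))
    for k in SEAT:
        c,R,e=flask(cam,im,k,FS[cam][k],{"xlarge":26,"large":22,"medium":19,"small":16}[k]+(4 if cam=="side" and k=="xlarge" else 0),.012+H[k]); print(cam,"flask",k,c.round(4),"R %.4f/%.4f e %.4f"%(R,RAD[k],e))
E
```

```text
scene base large [0.4383 0.1768] R 0.0330/0.0340 e 0.0068
scene base small [0.5192 0.1694] R 0.0248/0.0250 e 0.0027
scene base xlarge [0.6004 0.1525] R 0.0378/0.0385 e 0.0028
scene base medium [0.6813 0.1485] R 0.0329/0.0295 e 0.0056
scene flask large [ 0.6504 -0.1532] R 0.0266/0.0290 e 0.0012
scene flask small [ 0.4722 -0.1572] R 0.0283/0.0200 e 0.0032
scene flask xlarge [ 0.4076 -0.1476] R 0.0329/0.0335 e 0.0008
scene flask medium [ 0.5716 -0.1541] R 0.0233/0.0245 e 0.0009
side base large [0.4337 0.1761] R 0.0331/0.0340 e 0.0052
side base small [0.514  0.1697] R 0.0245/0.0250 e 0.0022
side base xlarge [0.5913 0.1437] R 0.0459/0.0385 e 0.0082
side base medium [0.6762 0.1487] R 0.0300/0.0295 e 0.0043
side flask large [ 0.6477 -0.1541] R 0.0276/0.0290 e 0.0010
side flask small [ 0.4838 -0.1527] R 0.0173/0.0200 e 0.0014
side flask xlarge [ 0.4058 -0.15  ] R 0.0313/0.0335 e 0.0010
side flask medium [ 0.5681 -0.1566] R 0.0225/0.0245 e 0.0010
```

Request:
{"name": "send_rows", "arguments": {"plan": [[[0,0,0.0704,0,0,-0.1125,1],[0,0,0.0704,0,0,-0.1125,1],[0,0,0.0704,0,0,-0.1125,1],[0,0,0.0704,0,0,-0.1125,1],[0,0,0,0.083,-0.143,0,1],[0,0,0,0.083,-0.143,0,1],[0,0,0,0.083,-0.143,0,1],[0,0,0,0.083,-0.143,0,1],[0,0,0,0.083,-0.143,0,1],[0,0,0,0.083,-0.143,0,1],[0,0,0,0.083,-0.143,0,1],[0,0,0,0.083,-0.143,0,1],[0,0,0,0.083,-0.143,0,1],[0,0,0,0.083,-0.143,0,1],[0,0,0,0.083,-0.143,0,1],[0,0,0,0.083,-0.143,0,1],[0,0,0,0.083,-0.143,0,1],[0,0,0,0.083,-0.143,0,1],[0,0,0,0.083,-0.143,0,1],[0,0,0,0,0,0,1]]], "squeeze": 60}}

```text
clock: 1.82
position: [0.504, -0.1468, 0.2987]
ee_rot: [1.0, -0.008, 0.0, -0.001]
ft_force: [-0.2, 0.5, -0.7]
grip_width: 1.002
grasp_force: 0.0
```

```bash
cat >> h.py <<'E'
from scipy.spatial.transform import Rotation as Rn
def wshot(name):
    o=get_obs(); im=optics.camera("wrist"); cv2.imwrite(f"pics/{name}.png",im[:,:,::-1])
    np.savez(f"pics/{name}.npz",p=o["position"],q=o["ee_rot"]); return o,im
def wcam(name):
    d=np.load(f"pics/{name}.npz"); c=optics.get_calibration("wrist")
    T=np.eye(4);T[:3,:3]=Rn.from_quat(d["q"]).as_matrix();T[:3,3]=d["p"]
    return c["intrinsics"],T@c["T_tool_cam"]
def wcast(name,px,z):
    K,T=wcam(name);px=np.atleast_2d(px).astype(float)
    v=px-K[:2,2]; r=np.linalg.norm(v,axis=1)+1e-9; th=r/K[0,0]
    d=np.c_[np.sin(th)*v[:,0]/r,-np.sin(th)*v[:,1]/r,-np.cos(th)]@T[:3,:3].T
    return T[:3,3]+d*((z-T[2,3])/d[:,2])[:,None]
def wproj(name,P):
    K,T=wcam(name);c=(np.atleast_2d(P)-T[:3,3])@T[:3,:3]
    s=np.hypot(c[:,0],c[:,1]);th=np.arctan2(s,-c[:,2])
    return np.c_[K[0,2]+K[0,0]*th*c[:,0]/s,K[1,2]-K[0,0]*th*c[:,1]/s]
E
python3 - <<'E'
from h import *
wshot("w1")
for k,c in dict(xlarge=(.407,-.149),small=(.485,-.153),medium=(.570,-.155),large=(.649,-.1535)).items():
    print(k,wproj("w1",[*c,.012+H[k]]).round())
E
```

```text
xlarge [[325. 247.]]
small [[327. 187.]]
medium [[328. 123.]]
large [[326.  61.]]
```

View pics/w1.png

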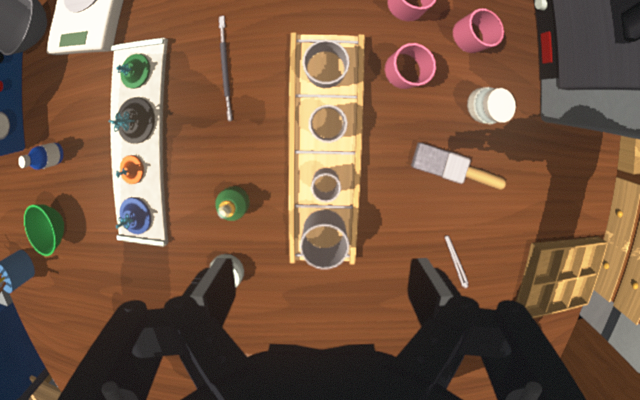

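Request:
{"name": "send_rows", "arguments": {"plan": [[[0,0,0,0.02,-0.15,0,1],[0,0,0,0.02,-0.15,0,1],[0,0,0,0.02,-0.15,0,1],[0,0,0,0.02,-0.15,0,1],[0,0,0,0.02,-0.15,0,1],[0,0,0,0.02,-0.15,0,1],[0,0,0,0.02,-0.15,0,1],[0,0,0,0.02,-0.15,0,1],[0,0,0,0.02,-0.15,0,1],[0,0,0,0.02,-0.15,0,1],[0,0,0,0,0,0,1],[0,0,0,0,0,0,1]]]}}

```text
clock: 2.87
position: [0.5489, 0.1459, 0.2984]
ee_rot: [1.0, -0.012, -0.0, -0.0]
ft_force: [-0.0, 0.1, -0.2]
grip_width: 1.0
grasp_force: 0.0
```

The wrist view shows the flasks at (325,246), (326,185), (328,123) and (327,62). That matches the projected positions.

```bash
cat >> h.py <<'E'
def edgecircle(name,c0,R,z,tol=.006,castf=wcast,blk=None):
    im=cv2.imread(f"pics/{name}.png")
    E=cv2.Canny(cv2.GaussianBlur(im,(3,3),0),40,110)
    ys,xs=np.nonzero(E); P=castf(name,np.c_[xs,ys],z)[:,:2]; c=np.array(c0,float)
    for t in(tol,tol/1.5,tol/2,tol/3,tol/3):
        d=np.linalg.norm(P-c,axis=1); q=P[abs(d-R)<t]
        c=least_squares(lambda v:np.linalg.norm(q-v,axis=1)-R,c,loss="soft_l1",f_scale=.0005).x
    d=np.linalg.norm(P-c,axis=1); q=P[abs(d-R)<.002]
    a=np.degrees(np.arctan2(*(q-c).T[::-1])); cov=len(set((a//15).astype(int)))/24
    f=least_squares(lambda v:np.linalg.norm(q-v[:2],axis=1)-v[2],[*c,R],loss="soft_l1",f_scale=.0005).x
    return c,f,cov
E
python3 - <<'E'
from h import *
o,_=wshot("w2");print(o["position"])
for k,c in dict(xlarge=(.407,-.149),small=(.485,-.153),medium=(.570,-.155),large=(.649,-.1535)).items():
    c,f,cov=edgecircle("w1",c,RAD[k],.012+H[k]);print("flask",k,c.round(4),f.round(4),cov)
for k,c in dict(large=(.436,.1765),small=(.5165,.1695),xlarge=(.597,.156),medium=(.679,.1485)).items():
    for n in("w1","w2"):
        c1,f,cov=edgecircle(n,c,SEAT[k],.020);print("base",n,k,c1.round(4),f.round(4),cov)
E
```

```text
[0.54889283 0.14586889 0.29843975]
flask xlarge [ 0.4067 -0.1479] [ 0.4067 -0.1477  0.034 ] 1.0
flask small [ 0.485 -0.151] [ 0.4844 -0.1508  0.0205] 0.5833333333333334
flask medium [ 0.5729 -0.1546] [ 0.5728 -0.1546  0.0243] 0.8333333333333334
flask large [ 0.6486 -0.1532] [ 0.6492 -0.1529  0.0295] 0.9166666666666666
base w1 large [0.4341 0.1801] [0.4341 0.1806 0.0334] 0.9583333333333334
base w2 large [0.4361 0.1805] [0.4361 0.1806 0.034 ] 1.0
base w1 small [0.5151 0.1715] [0.5152 0.1717 0.0246] 0.9583333333333334
base w2 small [0.5165 0.1718] [0.5165 0.1718 0.0251] 1.0
base w1 xlarge [0.5958 0.1528] [0.5958 0.1526 0.0388] 0.9166666666666666
base w2 xlarge [0.5964 0.1548] [0.5964 0.1549 0.0381] 1.0
base w1 medium [0.6771 0.1496] [0.6771 0.1494 0.0298] 0.875
base w2 medium [0.6777 0.1514] [0.6777 0.1515 0.0294] 1.0
```

View pics/w2.png

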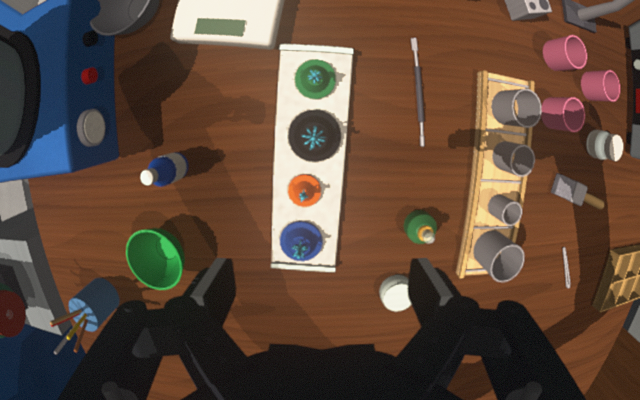

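w2 shows all four bases clearly: green (315,78), black (314,135), orange (305,190), blue (302,241). The fits have full coverage and the radii match the given sizes. I'll start with xlarge.

```bash
cat > go.py <<'E'
import sys,numpy as np
from scipy.spatial.transform import Rotation as Rn
from workcell import get_obs
o=get_obs();R=Rn.from_quat(o["ee_rot"]).as_matrix()
d=R.T@(np.array(list(map(float,sys.argv[1:4])))-o["position"])
print("tcp",o["position"].round(4),"heading",np.degrees(np.arctan2(R[1,0],R[0,0])).round(2),"tilt",R[2,:].round(4))
print("units",(d/.2).round(4))
E
python3 go.py .4067 -.1479 .15
```

```text
tcp [0.5492 0.1442 0.2985] heading -1.47 tilt [-6.e-04  7.e-04 -1.e+00]
units [-0.6743  1.4777  0.744 ]
```

Request:
{"name": "send_rows", "arguments": {"plan": [[[0,0,0,-0.0562,0.1231,0.062,1],[0,0,0,-0.0562,0.1231,0.062,1],[0,0,0,-0.0562,0.1231,0.062,1],[0,0,0,-0.0562,0.1231,0.062,1],[0,0,0,-0.0562,0.1231,0.062,1],[0,0,0,-0.0562,0.1231,0.062,1],[0,0,0,-0.0562,0.1231,0.062,1],[0,0,0,-0.0562,0.1231,0.062,1],[0,0,0,-0.0562,0.1231,0.062,1],[0,0,0,-0.0562,0.1231,0.062,1],[0,0,0,-0.0562,0.1231,0.062,1],[0,0,0,-0.0562,0.1231,0.062,1],[0,0,0,0,0,0,1],[0,0,0,0,0,0,1],[0,0,0,0,0,0,1]]]}}

```text
clock: 4.17
position: [0.4067, -0.1475, 0.1506]
ee_rot: [1.0, -0.014, 0.0, 0.0]
ft_force: [-0.1, -0.0, -0.5]
grip_width: 1.0
grasp_force: 0.0
```

```bash
python3 - <<'E'
from h import *
wshot("w3")
print(edgecircle("w3",(.4067,-.1479),RAD["xlarge"],.08))
E
python3 go.py .4067 -.1479 .063
```

```text
(array([ 0.40667686, -0.14801826]), array([ 0.40669962, -0.1480138 ,  0.03337411]), 1.0)
tcp [ 0.4071 -0.147   0.1507] heading -1.49 tilt [ 1.1e-03  3.0e-04 -1.0e+00]
units [-0.0025  0.0045  0.4386]
```

View pics/w3.png

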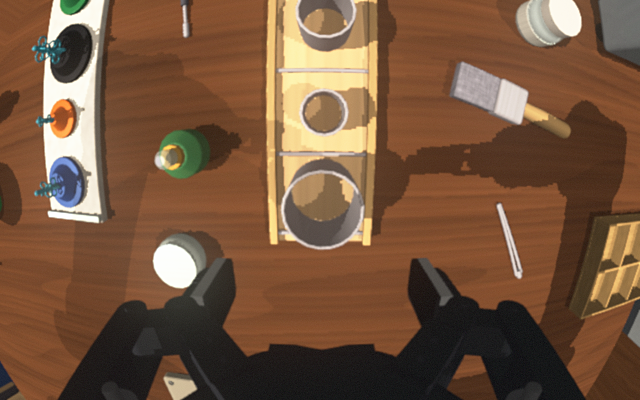

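The rim is at (323,210) and fits the xlarge size. Now descending and gripping.

Request:
{"name": "send_rows", "arguments": {"plan": [[[0,0,0,0,0.0045,0.0439,1],[0,0,0,0,0,0.0439,1],[0,0,0,0,0,0.0439,1],[0,0,0,0,0,0.0439,1],[0,0,0,0,0,0.0439,1],[0,0,0,0,0,0.0439,1],[0,0,0,0,0,0.0439,1],[0,0,0,0,0,0.0439,1],[0,0,0,0,0,0.0439,1],[0,0,0,0,0,0.0439,1],[0,0,0,0,0,0,1],[0,0,0,0,0,0,0],[0,0,0,0,0,0,0],[0,0,0,0,0,0,0],[0,0,0,0,0,0,0],[0,0,0,0,0,0,0],[0,0,0,0,0,0,0],[0,0,0,0,0,0,0]]], "squeeze": 50}}

```text
clock: 5.72
position: [0.4068, -0.148, 0.0625]
ee_rot: [1.0, -0.013, 0.0, 0.0]
ft_force: [0.4, 0.2, -0.1]
grip_width: 0.006
grasp_force: 0.0
```

```bash
python3 - <<'E'
from h import *
wshot("w4")
im=optics.camera("side");cv2.imwrite("pics/s4.png",cv2.resize(im[100:320,180:440],(520,440))[:,:,::-1])
a=cv2.imread("pics/w4.png"); b=cv2.imread("pics/s4.png")
cv2.imwrite("pics/v4.png",np.hstack([cv2.resize(a[100:400,170:470],(280,280)),cv2.resize(b,(500,424))[:280] if 0 else cv2.resize(b,(331,280))]))
E
```

```text
(no output)
```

View pics/v4.png

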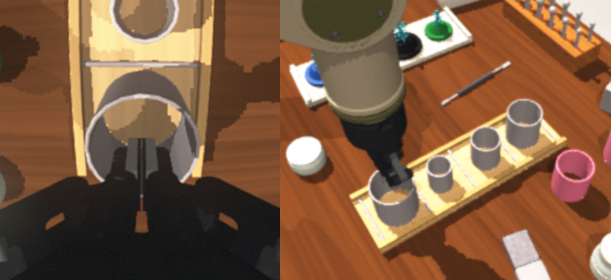

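The view shows the fingers shut at (323,255) over the bore, between the flask walls. I'll check where the rim and the fingertips really are.

```bash
python3 - <<'E'
from h import *
print(get_obs()["position"])
for z in(.08,.07,.075,.085): print(z,edgecircle("w4",(.4067,-.148),RAD["xlarge"],z,tol=.01))
p=np.load("pics/w4.npz")["p"]
for z in(.017,0,-.03): print(wproj("w4",p-[0,0,z]).round(1))
a=cv2.imread("pics/w4.png");cv2.imwrite("pics/v5.png",cv2.resize(a[150:350,220:430],(735,600 if 0 else 590),interpolation=cv2.INTER_CUBIC))
E
```

```text
[ 0.40673998 -0.1479281   0.06237552]
0.08 (array([ 0.40603136, -0.14827754]), array([ 0.40649914, -0.14814984,  0.03311331]), 0.7916666666666666)
0.07 (array([ 0.40239792, -0.14777752]), array([ 0.40255929, -0.14770537,  0.03361432]), 0.875)
0.075 (array([ 0.40441446, -0.14787503]), array([ 0.40428338, -0.14781928,  0.03355207]), 0.8333333333333334)
0.085 (array([ 0.4067217 , -0.14873624]), array([ 0.40668541, -0.14894294,  0.0334002 ]), 0.7916666666666666)
[[321.5 236.5]]
[[321.5 247.4]]
[[321.5 272.2]]
```

View pics/v5.png

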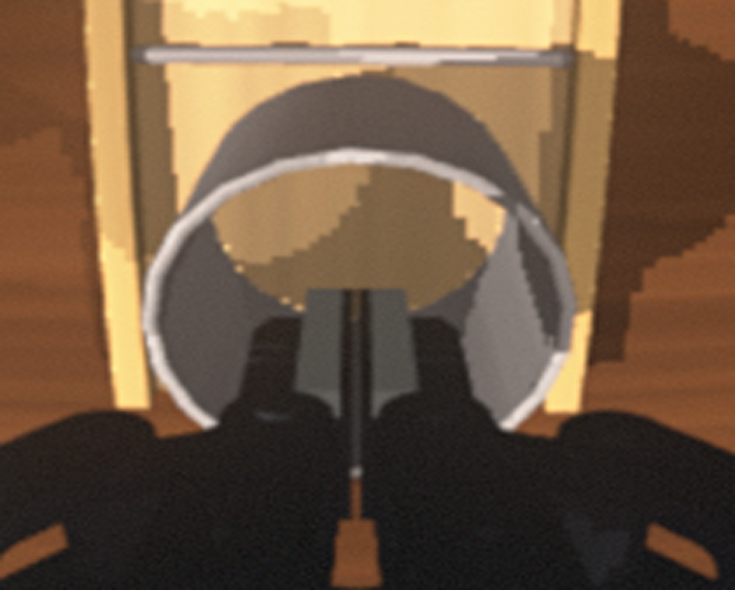

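```bash
python3 - <<'E'
from h import *
p=np.load("pics/w4.npz")["p"]
print(optics.get_calibration("wrist")["T_tool_cam"][:3,3])
for dx in(.011,.0):
  for z in(.03,.017,0,-.017,-.03): print(dx,z,wproj("w4",p+[dx,0,-z]).round(1))
for n in("scene","side"):
  im=optics.camera(n);cv2.imwrite(f"pics/{n}5.png",im[:,:,::-1])
c=lambda n,x,y:cv2.resize(cv2.imread(f"pics/{n}5.png")[y-45:y+45,x-45:x+45],(390,390),interpolation=cv2.INTER_CUBIC)
cv2.imwrite("pics/v6.png",np.hstack([c("scene",254,160),c("side",275,235)]))
E
```

```text
[ 7.37706202e-02  1.90343696e-05 -1.64608305e-01]
0.011 0.03 [[321.1 213.6]]
0.011 0.017 [[321.1 220. ]]
0.011 0 [[321.  229.8]]
0.011 -0.017 [[321.  241.5]]
0.011 -0.03 [[320.9 252.1]]
0.0 0.03 [[321.5 229.2]]
0.0 0.017 [[321.5 236.5]]
0.0 0 [[321.5 247.4]]
0.0 -0.017 [[321.5 260.5]]
0.0 -0.03 [[321.5 272.2]]
```

View pics/v6.png

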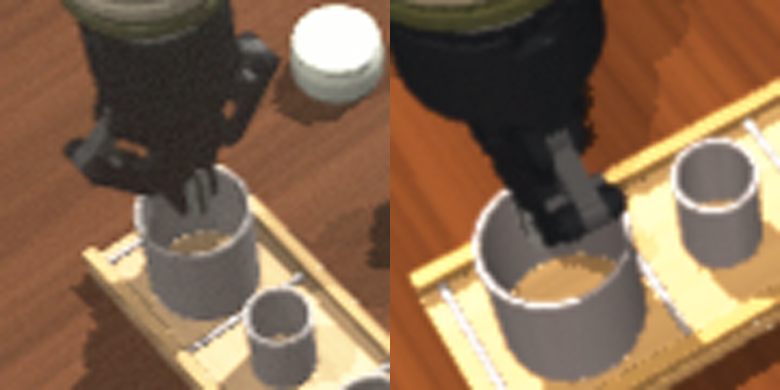

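```bash
python3 - <<'E'
from h import *
for s,d in(((254,162.8),(272.7,244.2)),((252.5,162),(268,244)),((257,161),(281,238))):
  for z in(.045,.06,.075,.09,.105):
    a=cast("scene",s,z)[0];b=cast("side",d,z)[0];print(z,a.round(4),b.round(4),np.linalg.norm(a-b).round(4))
E
```

```text
0.045 [ 0.3863 -0.1326  0.045 ] [ 0.4222 -0.1328  0.045 ] 0.0359
0.06 [ 0.3959 -0.138   0.06  ] [ 0.4192 -0.1417  0.06  ] 0.0236
0.075 [ 0.4055 -0.1434  0.075 ] [ 0.4162 -0.1506  0.075 ] 0.0129
0.09 [ 0.4151 -0.1488  0.09  ] [ 0.4133 -0.1594  0.09  ] 0.0108
0.105 [ 0.4247 -0.1542  0.105 ] [ 0.4103 -0.1683  0.105 ] 0.0202
0.045 [ 0.3817 -0.1339  0.045 ] [ 0.415  -0.1271  0.045 ] 0.034
0.06 [ 0.3914 -0.1392  0.06  ] [ 0.4122 -0.1361  0.06  ] 0.0211
0.075 [ 0.4011 -0.1446  0.075 ] [ 0.4094 -0.1451  0.075 ] 0.0084
0.09 [ 0.4108 -0.15    0.09  ] [ 0.4066 -0.1542  0.09  ] 0.0059
0.105 [ 0.4205 -0.1554  0.105 ] [ 0.4038 -0.1632  0.105 ] 0.0184
0.045 [ 0.387  -0.1233  0.045 ] [ 0.4424 -0.1301  0.045 ] 0.0558
0.06 [ 0.3966 -0.1289  0.06  ] [ 0.4389 -0.1391  0.06  ] 0.0436
0.075 [ 0.4062 -0.1344  0.075 ] [ 0.4355 -0.148   0.075 ] 0.0323
0.09 [ 0.4158 -0.14    0.09  ] [ 0.432 -0.157  0.09 ] 0.0235
0.105 [ 0.4254 -0.1456  0.105 ] [ 0.4285 -0.1659  0.105 ] 0.0206
```

Triangulated from both fixed cameras, and again in the wrist view, the shut fingertips are at z≈0.085. The reported TCP is at z=0.062, so the tips stand about 23 mm behind it instead of 17 mm ahead. The fingers closed above the rim and the flask hasn't moved. I'll raise, open, and measure the open tips the same way before trusting an offset.

Request:
{"name": "send_rows", "arguments": {"plan": [[[0,0,0,0,0,-0.1,0],[0,0,0,0,0,-0.1,0],[0,0,0,0,0,-0.1,0],[0,0,0,0,0,0,0.78],[0,0,0,0,0,0,0.78],[0,0,0,0,0,0,0.78],[0,0,0,0,0,0,0.78],[0,0,0,0,0,0,0.78],[0,0,0,0,0,0,0.78],[0,0,0,0,0,0,0.78]]]}}

```text
clock: 6.75
position: [0.4065, -0.1478, 0.1219]
ee_rot: [1.0, -0.013, -0.0, -0.0]
ft_force: [0.2, 0.7, 0.4]
grip_width: 0.78
grasp_force: 0.0
```

```bash
python3 - <<'E'
from h import *
o,_=wshot("w7");print(o["position"],o["grip_width"])
p=o["position"]
for z in(.017,0,-.017,-.03,-.04): print(z,wproj("w7",p+[.011,.0332,-z]).round(1),wproj("w7",p+[.011,-.0332,-z]).round(1))
for n in("scene","side"):
  im=optics.camera(n);cv2.imwrite(f"pics/{n}7.png",im[:,:,::-1])
c=lambda n,x,y:cv2.resize(cv2.imread(f"pics/{n}7.png")[y-45:y+45,x-45:x+45],(270,270),interpolation=cv2.INTER_CUBIC)
w=cv2.resize(cv2.imread("pics/w7.png")[190:325,210:435],(450,270),interpolation=cv2.INTER_CUBIC)
cv2.imwrite("pics/v7.png",np.vstack([np.hstack([c("scene",254,140),c("side",275,215)]),np.pad(w,((0,0),(0,90),(0,0)))]))
E
```

```text
[ 0.40647766 -0.14779898  0.1218905 ] 0.779830948354677
0.017 [[268.2 221.1]] [[374.2 218.6]]
0 [[263.4 230.9]] [[378.9 228.2]]
-0.017 [[257.8 242.5]] [[384.4 239.6]]
-0.03 [[252.8 252.9]] [[389.4 249.9]]
-0.04 [[248.4 262.1]] [[393.8 259. ]]
```

View pics/v7.png

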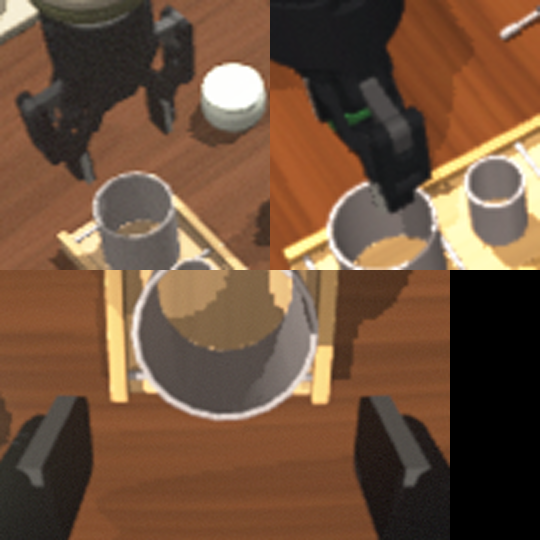

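Scene and side crops show the fingers poised above the rim. In the wrist crop the tip corners are at wrist pixels (255,254) and (388,254). That puts the tips 31 mm behind the TCP at a 66 mm opening, so the offset is real. I'll add about 45 mm of depth, go down slowly and watch the force.

Request:
{"name": "send_rows", "arguments": {"plan": [[[0,0,0,0,0,0,1],[0,0,0,0,0,0,1],[0,0,0,0,0,0.0425,1],[0,0,0,0,0,0.0425,1],[0,0,0,0,0,0.0425,1],[0,0,0,0,0,0.0425,1],[0,0,0,0,0,0.0425,1],[0,0,0,0,0,0.0425,1],[0,0,0,0,0,0.0425,1],[0,0,0,0,0,0.0425,1],[0,0,0,0,0,0.0425,1],[0,0,0,0,0,0.0425,1],[0,0,0,0,0,0.0425,1],[0,0,0,0,0,0.0425,1],[0,0,0,0,0,0,1]]]}}

```text
clock: 8.15
position: [0.4057, -0.1475, 0.0186]
ee_rot: [1.0, -0.013, -0.001, -0.0]
ft_force: [-0.7, 0.6, 0.8]
grip_width: 1.004
grasp_force: 0.0
```

Request:
{"name": "send_rows", "arguments": {"plan": [[[0,0,0,0,0,0,0],[0,0,0,0,0,0,0],[0,0,0,0,0,0,0],[0,0,0,0,0,0,0],[0,0,0,0,0,0,0]]], "squeeze": 50}}

```text
clock: 8.57
position: [0.4071, -0.1479, 0.0209]
ee_rot: [1.0, -0.013, 0.0, 0.0]
ft_force: [-2.3, 2.6, 6.6]
grip_width: 0.783
grasp_force: 55.9
```

Request:
{"name": "send_rows", "arguments": {"plan": [[[0,0,0,0,0,-0.04,0],[0,0,0,0,0,-0.08,0],[0,0,0,0,0,-0.08,0],[0,0,0,0,0,-0.08,0],[0,0,0,0,0,-0.08,0],[0,0,0,0,0,-0.08,0],[0,0,0,0,0,-0.08,0],[0,0,0,0,0,-0.08,0],[0,0,0,0,0,0,0],[0,0,0,0,0,0,0],[0,0,0,0,0,0,0]]]}}

```text
clock: 9.48
position: [0.4061, -0.1478, 0.1395]
ee_rot: [1.0, -0.013, -0.0, -0.0]
ft_force: [0.2, -0.2, -4.2]
grip_width: 0.779
grasp_force: 57.1
```

```bash
python3 - <<'E'
from h import *
o,_=wshot("w8");p=o["position"];print(p,o["ft_force"],o["grip_width"])
for z in (.055,.06,.065): print(z,edgecircle("w8",p[:2],RAD["xlarge"],p[2]+z,tol=.008))
a=cv2.imread("pics/w8.png");cv2.imwrite("pics/v8.png",a[130:400,150:490])
E
python3 go.py .5964 .1549 .141
```

```text
[ 0.40612438 -0.14777856  0.13945042] [ 0.20329987 -0.23233896 -4.19344782] 0.779233904763874
0.055 (array([ 0.40397529, -0.14751962]), array([ 0.40389756, -0.14761694,  0.03383633]), 0.8333333333333334)
0.06 (array([ 0.40565449, -0.14771771]), array([ 0.4066546 , -0.14776377,  0.03278433]), 0.7916666666666666)
0.065 (array([ 0.40694427, -0.14766336]), array([ 0.40692513, -0.14781364,  0.033287  ]), 0.75)
tcp [ 0.406  -0.1477  0.1392] heading -1.46 tilt [-1.6e-03 -5.0e-04 -1.0e+00]
units [ 0.9132 -1.5367 -0.0097]
```

View pics/v8.png

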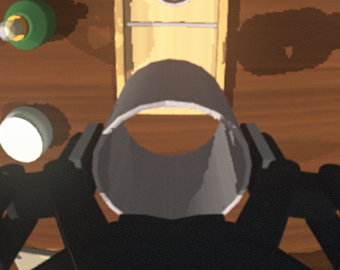

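The flask is held upright at (172,160) in the crop, with no measurable offset in the hand. I'll carry it most of the way over and measure its base again up close.

Request:
{"name": "send_rows", "arguments": {"plan": [[[0,0,0,0.0609,-0.1024,0,0],[0,0,0,0.0609,-0.1024,0,0],[0,0,0,0.0609,-0.1024,0,0],[0,0,0,0.0609,-0.1024,0,0],[0,0,0,0.0609,-0.1024,0,0],[0,0,0,0.0609,-0.1024,0,0],[0,0,0,0.0609,-0.1024,0,0],[0,0,0,0.0609,-0.1024,0,0],[0,0,0,0.0609,-0.1024,0,0],[0,0,0,0.0609,-0.1024,0,0],[0,0,0,0,0,0,0],[0,0,0,0,0,0,0],[0,0,0,0,0,0,0]]]}}

```text
clock: 10.62
position: [0.5329, 0.0531, 0.1392]
ee_rot: [1.0, -0.013, -0.001, 0.0]
ft_force: [-0.3, 0.0, -3.4]
grip_width: 0.779
grasp_force: 57.3
```

```bash
cat > b.py <<'E'
import sys
from h import *
n=sys.argv[1]; o,_=wshot(n);print(o["position"].round(4))
for k,c in dict(large=(.4361,.1805),small=(.5165,.1718),xlarge=(.5964,.1549),medium=(.6777,.1514)).items():
    try:
        c1,f,cov=edgecircle(n,c,SEAT[k],.020);print("base",k,c1.round(4),f.round(4),round(cov,2))
    except Exception as e: print(k,"fail")
E
python3 b.py w9; python3 go.py .5964 .1549 .141
```

```text
[0.5329 0.0531 0.1392]
base large [0.4351 0.1798] [0.4349 0.1796 0.0342] 0.58
base small [0.5163 0.1712] [0.5163 0.1712 0.025 ] 1.0
base xlarge [0.5961 0.1542] [0.5961 0.1541 0.0383] 1.0
base medium [0.6771 0.1507] [0.6771 0.1507 0.0293] 1.0
tcp [0.533  0.0526 0.1395] heading -1.52 tilt [-1.5e-03  6.0e-04 -1.0e+00]
units [ 0.3031 -0.5195 -0.0085]
```

Request:
{"name": "send_rows", "arguments": {"plan": [[[0,0,0,0.0503,-0.0862,0,0],[0,0,0,0.0503,-0.0862,0,0],[0,0,0,0.0503,-0.0862,0,0],[0,0,0,0.0503,-0.0862,0,0],[0,0,0,0.0503,-0.0862,0,0],[0,0,0,0.0503,-0.0862,0,0],[0,0,0,0,0,0,0],[0,0,0,0,0,0,0],[0,0,0,0,0,0,0]]]}}

```text
clock: 11.42
position: [0.5964, 0.154, 0.1399]
ee_rot: [1.0, -0.013, -0.0, 0.001]
ft_force: [-0.4, -0.6, -3.2]
grip_width: 0.784
grasp_force: 57.5
```

```bash
python3 go.py .5962 .1545 .045
```

```text
tcp [0.5964 0.154  0.1399] heading -1.54 tilt [-6.0e-04  1.2e-03 -1.0e+00]
units [-0.0008 -0.0029  0.4746]
```

Request:
{"name": "send_rows", "arguments": {"plan": [[[0,0,0,0,0,0.0527,0],[0,0,0,0,0,0.0527,0],[0,0,0,0,0,0.0527,0],[0,0,0,0,0,0.0527,0],[0,0,0,0,0,0.0527,0],[0,0,0,0,0,0.0527,0],[0,0,0,0,0,0.0527,0],[0,0,0,0,0,0.0527,0],[0,0,0,0,0,0.0527,0],[0,0,0,0,0,0.0145,0],[0,0,0,0,0,0.0145,0],[0,0,0,0,0,0.0145,0],[0,0,0,0,0,0.0145,0],[0,0,0,0,0,0,0],[0,0,0,0,0,0,0]]]}}

```text
clock: 12.67
position: [0.5968, 0.1556, 0.034]
ee_rot: [1.0, -0.013, 0.0, 0.0]
ft_force: [0.1, 0.2, -2.2]
grip_width: 0.782
grasp_force: 57.5
```

Request:
{"name": "send_rows", "arguments": {"plan": [[[0,0,0,0,0,0.005,0],[0,0,0,0,0,0.005,0],[0,0,0,0,0,0.005,0],[0,0,0,0,0,0,0],[0,0,0,0,0,0,0]]]}}

```text
clock: 13.08
position: [0.5967, 0.1556, 0.0308]
ee_rot: [1.0, -0.013, 0.0, 0.0]
ft_force: [0.3, -0.0, -3.4]
grip_width: 0.78
grasp_force: 57.5
```

Request:
{"name": "send_rows", "arguments": {"plan": [[[0,0,0,0,0,0.004,0],[0,0,0,0,0,0.004,0],[0,0,0,0,0,0.002,0],[0,0,0,0,0,0,0],[0,0,0,0,0,0,0]]]}}

```text
clock: 13.5
position: [0.5968, 0.1556, 0.0291]
ee_rot: [1.0, -0.013, 0.0, 0.0]
ft_force: [-1.3, -1.5, 0.4]
grip_width: 0.785
grasp_force: 57.9
```

Request:
{"name": "send_rows", "arguments": {"plan": [[[0,0,0,0,0,0.002,0],[0,0,0,0,0,0.002,0],[0,0,0,0,0,0,0],[0,0,0,0,0,0,0]]]}}

```text
clock: 13.83
position: [0.5969, 0.1556, 0.029]
ee_rot: [1.0, -0.013, 0.0, 0.0]
ft_force: [-5.0, -2.2, 9.3]
grip_width: 0.785
grasp_force: 58.6
```

Request:
{"name": "send_rows", "arguments": {"plan": [[[0,0,0,-0.004,0.003,0,0],[0,0,0,0,0,0.001,0],[0,0,0,0,0,0,0],[0,0,0,0,0,0,0]]]}}

```text
clock: 14.17
position: [0.5968, 0.1556, 0.029]
ee_rot: [1.0, -0.013, 0.001, -0.0]
ft_force: [-2.4, 0.3, 8.2]
grip_width: 0.783
grasp_force: 58.5
```

Request:
{"name": "send_rows", "arguments": {"plan": [[[0,0,0,0,0,0,0],[0,0,0,0,0,0,0.84],[0,0,0,0,0,0,0.9],[0,0,0,0,0,0,1],[0,0,0,0,0,0,1],[0,0,0,0,0,0,1],[0,0,0,0,0,0,1]]], "squeeze": 20}}

```text
clock: 14.75
position: [0.5958, 0.155, 0.0277]
ee_rot: [1.0, -0.013, -0.0, 0.0]
ft_force: [0.5, -0.4, -1.3]
grip_width: 0.998
grasp_force: 0.0
```

Request:
{"name": "send_rows", "arguments": {"plan": [[[0,0,0,0,0,-0.04,1],[0,0,0,0,0,-0.08,1],[0,0,0,0,0,-0.1,1],[0,0,0,0,0,-0.1,1],[0,0,0,0,0,-0.1,1],[0,0,0,0,0,-0.1,1],[0,0,0,0,0,-0.1,1],[0,0,0,0,0,0,1],[0,0,0,0,0,0,1]]]}}

```text
clock: 15.5
position: [0.5966, 0.1553, 0.1535]
ee_rot: [1.0, -0.013, 0.001, -0.0]
ft_force: [0.8, 0.1, -0.4]
grip_width: 1.001
grasp_force: 0.0
```

```bash
python3 - <<'E'
from h import *
o,_=wshot("w10");print(o["position"],o["ft_force"])
for z in(.085,.088,.092): print(z,edgecircle("w10",(.5962,.1545),RAD["xlarge"],z))
E
python3 go.py .485 -.151 .11
```

```text
[0.59659248 0.15533994 0.15352804] [ 0.84794779  0.07013237 -0.4340715 ]
0.085 (array([0.59513191, 0.15383671]), array([0.59517494, 0.1539088 , 0.03317847]), 0.875)
0.088 (array([0.59585599, 0.15316743]), array([0.5959248 , 0.15326819, 0.03319545]), 0.9166666666666666)
0.092 (array([0.59640792, 0.15250198]), array([0.59657709, 0.15243375, 0.03340729]), 0.9166666666666666)
tcp [0.5959 0.155  0.1522] heading -1.47 tilt [ 6.e-04  1.e-04 -1.e+00]
units [-0.5154  1.5437  0.2107]
```

Request:
{"name": "send_rows", "arguments": {"plan": [[[0,0,0,-0.0396,0.1187,0.0162,1],[0,0,0,-0.0396,0.1187,0.0162,1],[0,0,0,-0.0396,0.1187,0.0162,1],[0,0,0,-0.0396,0.1187,0.0162,1],[0,0,0,-0.0396,0.1187,0.0162,1],[0,0,0,-0.0396,0.1187,0.0162,1],[0,0,0,-0.0396,0.1187,0.0162,1],[0,0,0,-0.0396,0.1187,0.0162,1],[0,0,0,-0.0396,0.1187,0.0162,1],[0,0,0,-0.0396,0.1187,0.0162,1],[0,0,0,-0.0396,0.1187,0.0162,1],[0,0,0,-0.0396,0.1187,0.0162,1],[0,0,0,-0.0396,0.1187,0.0162,0.8],[0,0,0,0,0,0,0.8],[0,0,0,0,0,0,0.8],[0,0,0,0,0,0,0.8]]]}}

```text
clock: 16.88
position: [0.4849, -0.1501, 0.1093]
ee_rot: [1.0, -0.013, -0.0, -0.0]
ft_force: [-0.2, 1.0, 0.0]
grip_width: 0.8
grasp_force: 0.0
```

```bash
python3 - <<'E'
from h import *
o,_=wshot("w11")
for k,c in dict(small=(.485,-.151),medium=(.5729,-.1546),large=(.6486,-.1532)).items():
  for g in (0,.003,-.003):
    print(k,edgecircle("w11",(c[0]+g,c[1]),RAD[k],.012+H[k],tol=.005))
E
python3 go.py .485 -.151 .11
```

```text
small (array([ 0.48445122, -0.15110072]), array([ 0.4844264 , -0.15111785,  0.02005755]), 1.0)
small (array([ 0.4844836 , -0.15111674]), array([ 0.4844264 , -0.15111785,  0.02005755]), 1.0)
small (array([ 0.48438035, -0.15111735]), array([ 0.48437067, -0.1511119 ,  0.02008721]), 1.0)
medium (array([ 0.57287402, -0.1553101 ]), array([ 0.57281987, -0.15530919,  0.02438941]), 1.0)
medium (array([ 0.57352941, -0.15528227]), array([ 0.57336482, -0.1553187 ,  0.02440315]), 0.9583333333333334)
medium (array([ 0.56981399, -0.15496499]), array([ 0.5698329 , -0.15497908,  0.02413192]), 1.0)
large (array([ 0.64923219, -0.1534474 ]), array([ 0.64951109, -0.15348073,  0.0292594 ]), 0.4166666666666667)
large (array([ 0.64924558, -0.1534541 ]), array([ 0.64951109, -0.15348073,  0.0292594 ]), 0.4166666666666667)
large (array([ 0.64923219, -0.1534474 ]), array([ 0.64951109, -0.15348073,  0.0292594 ]), 0.4166666666666667)
tcp [ 0.4852 -0.1497  0.1094] heading -1.39 tilt [-4.e-04 -6.e-04 -1.e+00]
units [-0.0008  0.0066 -0.0028]
```

Request:
{"name": "send_rows", "arguments": {"plan": [[[0,0,0,-0.003,0.006,0.047,0.8],[0,0,0,0,0,0.047,0.8],[0,0,0,0,0,0.047,0.8],[0,0,0,0,0,0.047,0.8],[0,0,0,0,0,0.047,0.8],[0,0,0,0,0,0.047,0.8],[0,0,0,0,0,0.047,0.8],[0,0,0,0,0,0.047,0.8],[0,0,0,0,0,0.047,0.8],[0,0,0,0,0,0.047,0.8],[0,0,0,0,0,0.047,0.8],[0,0,0,0,0,0,0.8],[0,0,0,0,0,0,0],[0,0,0,0,0,0,0],[0,0,0,0,0,0,0],[0,0,0,0,0,0,0],[0,0,0,0,0,0,0],[0,0,0,0,0,0,0]]], "squeeze": 40}}

```text
clock: 18.43
position: [0.485, -0.1522, 0.007]
ee_rot: [1.0, -0.013, 0.001, 0.0]
ft_force: [-0.7, -0.9, 6.1]
grip_width: 0.46
grasp_force: 40.6
```

Request:
{"name": "send_rows", "arguments": {"plan": [[[0,0,0,0,0,-0.04,0],[0,0,0,0,0,-0.08,0],[0,0,0,0,0,-0.08,0],[0,0,0,0,0,-0.08,0],[0,0,0,0,0,-0.08,0],[0,0,0,0,0,-0.08,0],[0,0,0,0,0,-0.08,0],[0,0,0,0,0,-0.08,0],[0,0,0,0,0,0,0],[0,0,0,0,0,0,0]]]}}

```text
clock: 19.27
position: [0.4846, -0.1522, 0.1269]
ee_rot: [1.0, -0.013, 0.001, 0.0]
ft_force: [0.1, 0.1, -1.0]
grip_width: 0.457
grasp_force: 40.4
```

```bash
python3 - <<'E'
from h import *
o,_=wshot("w12");p=o["position"];print(p,o["grip_width"])
for z in (.053,.056,.059): print(z,edgecircle("w12",p[:2],RAD["small"],p[2]+z,tol=.006))
E
python3 go.py .5164 .1715 .126
```

```text
[ 0.48464499 -0.15216086  0.12690812] 0.457004412291752
0.053 (array([ 0.48388445, -0.15201141]), array([ 0.48395635, -0.1520259 ,  0.02011077]), 0.75)
0.056 (array([ 0.48732719, -0.15205967]), array([ 0.48701102, -0.15208254,  0.01970501]), 0.7916666666666666)
0.059 (array([ 0.49026902, -0.15131565]), array([ 0.49055198, -0.15120965,  0.02022735]), 0.8333333333333334)
tcp [ 0.4841 -0.152   0.126 ] heading -1.47 tilt [-3.e-04  1.e-04 -1.e+00]
units [ 1.1990e-01 -1.6212e+00 -2.0000e-04]
```

Request:
{"name": "send_rows", "arguments": {"plan": [[[0,0,0,0.0087,-0.1158,0,0],[0,0,0,0.0087,-0.1158,0,0],[0,0,0,0.0087,-0.1158,0,0],[0,0,0,0.0087,-0.1158,0,0],[0,0,0,0.0087,-0.1158,0,0],[0,0,0,0.0087,-0.1158,0,0],[0,0,0,0.0087,-0.1158,0,0],[0,0,0,0.0087,-0.1158,0,0],[0,0,0,0.0087,-0.1158,0,0],[0,0,0,0.0087,-0.1158,0,0],[0,0,0,0.0087,-0.1158,0,0],[0,0,0,0.0087,-0.1158,0,0],[0,0,0,0.0087,-0.1158,0,0],[0,0,0,0.0087,-0.1158,0,0],[0,0,0,0,0,0,0],[0,0,0,0,0,0,0],[0,0,0,0,0,0,0],[0,0,0,0,0,0,0]]]}}

```text
clock: 20.82
position: [0.5169, 0.1701, 0.1256]
ee_rot: [1.0, -0.014, -0.001, 0.0]
ft_force: [-0.1, 0.3, -0.9]
grip_width: 0.459
grasp_force: 40.5
```

```bash
python3 b.py w13; python3 go.py .5167 .1713 .0195
```

```text
[0.5169 0.1701 0.1256]
base large [0.4295 0.182 ] [0.429  0.1822 0.0347] 0.38
base small [0.516  0.1725] [0.5161 0.1726 0.0246] 0.88
base xlarge [0.5981 0.1548] [0.5983 0.1524 0.0405] 0.67
base medium [0.6771 0.152 ] [0.6769 0.1521 0.0293] 0.75
tcp [0.517  0.1701 0.1258] heading -1.56 tilt [-6.e-04  8.e-04 -1.e+00]
units [-0.0015 -0.0064  0.5317]
```

Request:
{"name": "send_rows", "arguments": {"plan": [[[0,0,0,-0.002,-0.009,0.05,0],[0,0,0,0,0,0.05,0],[0,0,0,0,0,0.05,0],[0,0,0,0,0,0.05,0],[0,0,0,0,0,0.05,0],[0,0,0,0,0,0.05,0],[0,0,0,0,0,0.05,0],[0,0,0,0,0,0.05,0],[0,0,0,0,0,0.05,0],[0,0,0,0,0,0.03,0],[0,0,0,0,0,0.02,0],[0,0,0,0,0,0.015,0],[0,0,0,0,0,0.015,0],[0,0,0,0,0,0,0],[0,0,0,0,0,0,0]]]}}

```text
clock: 22.12
position: [0.5169, 0.1733, 0.0205]
ee_rot: [1.0, -0.013, 0.0, -0.0]
ft_force: [-0.7, -0.4, -0.9]
grip_width: 0.459
grasp_force: 40.5
```

Request:
{"name": "send_rows", "arguments": {"plan": [[[0,0,0,0,0,0.005,0],[0,0,0,0,0,0.005,0],[0,0,0,0,0,0.005,0],[0,0,0,0,0,0.003,0],[0,0,0,0,0,0,0],[0,0,0,0,0,0,0]]]}}

```text
clock: 22.62
position: [0.5167, 0.1733, 0.0167]
ee_rot: [1.0, -0.013, -0.0, 0.0]
ft_force: [0.6, 0.3, -1.0]
grip_width: 0.461
grasp_force: 40.5
```

Request:
{"name": "send_rows", "arguments": {"plan": [[[0,0,0,0,0.005,0.004,0],[0,0,0,0,0,0.004,0],[0,0,0,0,0,0.002,0],[0,0,0,0,0,0,0],[0,0,0,0,0,0,0]]]}}

```text
clock: 23.03
position: [0.5168, 0.1721, 0.015]
ee_rot: [1.0, -0.013, 0.0, 0.0]
ft_force: [-2.5, -2.6, 5.3]
grip_width: 0.457
grasp_force: 41.0
```

Request:
{"name": "send_rows", "arguments": {"plan": [[[0,0,0,-0.003,0.003,0,0],[0,0,0,0,0,0.002,0],[0,0,0,0,0,0,0],[0,0,0,0,0,0,0]]]}}

```text
clock: 23.37
position: [0.5167, 0.1719, 0.015]
ee_rot: [1.0, -0.013, 0.001, -0.0]
ft_force: [-1.3, -0.4, 7.8]
grip_width: 0.461
grasp_force: 41.3
```

Request:
{"name": "send_rows", "arguments": {"plan": [[[0,0,0,0,0,0,0],[0,0,0,0,0,0,0.52],[0,0,0,0,0,0,0.6],[0,0,0,0,0,0,0.8],[0,0,0,0,0,0,0.8],[0,0,0,0,0,0,0.8],[0,0,0,0,0,-0.04,0.8],[0,0,0,0,0,-0.08,0.8],[0,0,0,0,0,-0.1,0.8],[0,0,0,0,0,-0.1,0.8],[0,0,0,0,0,-0.1,0.8],[0,0,0,0,0,-0.1,0.8],[0,0,0,0,0,-0.1,0.8],[0,0,0,0,0,0,0.8],[0,0,0,0,0,0,0.8]]], "squeeze": 20}}

```text
clock: 24.62
position: [0.5167, 0.172, 0.1398]
ee_rot: [1.0, -0.013, 0.001, -0.0]
ft_force: [1.0, 0.2, -0.6]
grip_width: 0.797
grasp_force: 0.0
```

```bash
python3 - <<'E'
from h import *
o,_=wshot("w14");print(o["position"])
for k,c in dict(small=(.5164,.172),xlarge=(.5962,.1545)).items():
    print(k,edgecircle("w14",c,RAD[k],.02+H[k]),edgecircle("w14",c,SEAT[k],.02,tol=.005))
E
python3 go.py .5728 -.1550 .12
```

```text
[0.51673556 0.17196241 0.1397606 ]
small (array([0.51641709, 0.17227065]), array([0.51620311, 0.17235167, 0.02016649]), 0.5833333333333334) (array([0.51579552, 0.17244203]), array([0.5160752 , 0.17237934, 0.0247611 ]), 0.8333333333333334)
xlarge (array([0.59357239, 0.15649112]), array([0.59379103, 0.15615833, 0.03304296]), 0.6666666666666666) (array([0.59766424, 0.15358308]), array([0.59831531, 0.15180121, 0.04006171]), 0.6666666666666666)
tcp [0.5161 0.1716 0.1386] heading -1.47 tilt [ 7.e-04  2.e-04 -1.e+00]
units [0.325  1.6253 0.0936]
```

Request:
{"name": "send_rows", "arguments": {"plan": [[[0,0,0,0.0232,0.1161,0.0067,0.8],[0,0,0,0.0232,0.1161,0.0067,0.8],[0,0,0,0.0232,0.1161,0.0067,0.8],[0,0,0,0.0232,0.1161,0.0067,0.8],[0,0,0,0.0232,0.1161,0.0067,0.8],[0,0,0,0.0232,0.1161,0.0067,0.8],[0,0,0,0.0232,0.1161,0.0067,0.8],[0,0,0,0.0232,0.1161,0.0067,0.8],[0,0,0,0.0232,0.1161,0.0067,0.8],[0,0,0,0.0232,0.1161,0.0067,0.8],[0,0,0,0.0232,0.1161,0.0067,0.8],[0,0,0,0.0232,0.1161,0.0067,0.8],[0,0,0,0.0232,0.1161,0.0067,0.8],[0,0,0,0.0232,0.1161,0.0067,0.85],[0,0,0,0,0,0,0.85],[0,0,0,0,0,0,0.85],[0,0,0,0,0,0,0.85]]]}}

```text
clock: 26.08
position: [0.5722, -0.154, 0.1187]
ee_rot: [1.0, -0.012, -0.001, -0.0]
ft_force: [0.2, 0.5, 0.2]
grip_width: 0.85
grasp_force: 0.0
```

```bash
python3 - <<'E'
from h import *
o,_=wshot("w15")
for k,c in dict(medium=(.5729,-.155),large=(.649,-.1533)).items():
  for g in (0,.003,-.003):
    print(k,edgecircle("w15",(c[0]+g,c[1]),RAD[k],.012+H[k],tol=.005))
E
python3 go.py .5728 -.155 .0115
```

```text
medium (array([ 0.56974731, -0.15494477]), array([ 0.56979163, -0.1549401 ,  0.02438553]), 1.0)
medium (array([ 0.57324065, -0.15531055]), array([ 0.5728516 , -0.15535871,  0.02408341]), 0.8333333333333334)
medium (array([ 0.56974731, -0.15494477]), array([ 0.56979163, -0.1549401 ,  0.02438553]), 1.0)
large (array([ 0.64884183, -0.15348346]), array([ 0.64884063, -0.15350937,  0.02873744]), 1.0)
large (array([ 0.65132143, -0.1521745 ]), array([ 0.65132338, -0.15207862,  0.02893841]), 0.9583333333333334)
large (array([ 0.64780437, -0.15334746]), array([ 0.64824611, -0.15345421,  0.02863694]), 1.0)
tcp [ 0.5724 -0.1535  0.1191] heading -1.38 tilt [-9.e-04 -8.e-04 -1.e+00]
units [0.0026 0.0077 0.5378]
```

```bash
python3 - <<'E'
from h import *
for n in("w15","w11"):
 for k,c in dict(medium=(.5715,-.155),large=(.649,-.1533)).items():
  for R in(RAD[k]-.0025,RAD[k]):
   for g in (-.002,.002):
    c1,f,cov=edgecircle(n,(c[0]+g,c[1]),R,.012+H[k],tol=.004);print(n,k,R,c1.round(4),f.round(4),round(cov,2))
# bright rim mask
im=cv2.cvtColor(cv2.imread("pics/w15.png"),cv2.COLOR_BGR2RGB);h=hsv(im)
m=cv2.inRange(h,(0,0,150),(179,40,255));ys,xs=np.nonzero(m);P=wcast("w15",np.c_[xs,ys],.068)[:,:2]
for c in((.5698,-.155),(.573,-.155)):
  d=np.linalg.norm(P-c,axis=1);q=P[(d<.027)&(d>.019)]
  f=least_squares(lambda v:np.linalg.norm(q-v[:2],axis=1)-v[2],[*c,.0233],loss="soft_l1",f_scale=.0005).x;print(len(q),f.round(4))
E
```

```text
w15 medium 0.022000000000000002 [ 0.5701 -0.1551] [ 0.5703 -0.1552  0.0219] 1.0
w15 medium 0.022000000000000002 [ 0.5701 -0.1551] [ 0.5703 -0.1552  0.0219] 1.0
w15 medium 0.0245 [ 0.5697 -0.155 ] [ 0.5698 -0.1549  0.0244] 1.0
w15 medium 0.0245 [ 0.5698 -0.1549] [ 0.5698 -0.1549  0.0244] 1.0
w15 large 0.026500000000000003 [ 0.6489 -0.1536] [ 0.6489 -0.1536  0.0264] 1.0
w15 large 0.026500000000000003 [ 0.6489 -0.1536] [ 0.6489 -0.1536  0.0264] 1.0
w15 large 0.029 [ 0.6486 -0.1535] [ 0.6488 -0.1535  0.0287] 1.0
w15 large 0.029 [ 0.6491 -0.1535] [ 0.6489 -0.1535  0.0287] 1.0
w11 medium 0.022000000000000002 [ 0.5697 -0.155 ] [ 0.5697 -0.1551  0.022 ] 1.0
w11 medium 0.022000000000000002 [ 0.5718 -0.1556] [ 0.5715 -0.1556  0.0223] 1.0
w11 medium 0.0245 [ 0.5698 -0.155 ] [ 0.5698 -0.155   0.0241] 1.0
w11 medium 0.0245 [ 0.5729 -0.1553] [ 0.5729 -0.1553  0.0244] 1.0
w11 large 0.026500000000000003 [ 0.6466 -0.1524] [ 0.6475 -0.1524  0.0272] 0.42
w11 large 0.026500000000000003 [ 0.6471 -0.1519] [ 0.6479 -0.152   0.0272] 0.42
w11 large 0.029 [ 0.6491 -0.1535] [ 0.6495 -0.1535  0.0293] 0.42
w11 large 0.029 [ 0.6491 -0.1535] [ 0.6495 -0.1535  0.0293] 0.42
553 [ 0.5702 -0.1548  0.0228]
525 [ 0.5703 -0.1548  0.0227]
```

Two independent fits, outer rim and bore, agree: medium is at (0.570,-0.155) and large at (0.649,-0.1535).

Request:
{"name": "send_rows", "arguments": {"plan": [[[0,0,0,-0.012,0.0065,0.0486,0.85],[0,0,0,0,0,0.0486,0.85],[0,0,0,0,0,0.0486,0.85],[0,0,0,0,0,0.0486,0.85],[0,0,0,0,0,0.0486,0.85],[0,0,0,0,0,0.0486,0.85],[0,0,0,0,0,0.0486,0.85],[0,0,0,0,0,0.0486,0.85],[0,0,0,0,0,0.0486,0.85],[0,0,0,0,0,0.0486,0.85],[0,0,0,0,0,0.0486,0.85],[0,0,0,0,0,0,0.85],[0,0,0,0,0,0,0],[0,0,0,0,0,0,0],[0,0,0,0,0,0,0],[0,0,0,0,0,0,0],[0,0,0,0,0,0,0],[0,0,0,0,0,0,0]]], "squeeze": 45}}

```text
clock: 27.63
position: [0.5709, -0.1563, 0.0134]
ee_rot: [1.0, -0.013, 0.001, 0.0]
ft_force: [0.5, -0.0, 4.6]
grip_width: 0.565
grasp_force: 46.9
```

Request:
{"name": "send_rows", "arguments": {"plan": [[[0,0,0,0,0,-0.04,0],[0,0,0,0,0,-0.08,0],[0,0,0,0,0,-0.08,0],[0,0,0,0,0,-0.08,0],[0,0,0,0,0,-0.08,0],[0,0,0,0,0,-0.08,0],[0,0,0,0,0,-0.08,0],[0,0,0,0,0,-0.1,0],[0,0,0,0,0,0,0],[0,0,0,0,0,0,0]]]}}

```text
clock: 28.47
position: [0.5705, -0.1563, 0.1373]
ee_rot: [1.0, -0.013, 0.001, 0.0]
ft_force: [0.2, -0.2, -2.4]
grip_width: 0.565
grasp_force: 46.8
```

```bash
python3 go.py .6774 .1513 .133
```

```text
tcp [ 0.5705 -0.1563  0.1373] heading -1.47 tilt [ 1.3e-03  6.0e-04 -1.0e+00]
units [ 0.4947 -1.551   0.0215]
```

Request:
{"name": "send_rows", "arguments": {"plan": [[[0,0,0,0.0356,-0.1108,0,0],[0,0,0,0.0356,-0.1108,0,0],[0,0,0,0.0356,-0.1108,0,0],[0,0,0,0.0356,-0.1108,0,0],[0,0,0,0.0356,-0.1108,0,0],[0,0,0,0.0356,-0.1108,0,0],[0,0,0,0.0356,-0.1108,0,0],[0,0,0,0.0356,-0.1108,0,0],[0,0,0,0.0356,-0.1108,0,0],[0,0,0,0.0356,-0.1108,0,0],[0,0,0,0.0356,-0.1108,0,0],[0,0,0,0.0356,-0.1108,0,0],[0,0,0,0.0356,-0.1108,0,0],[0,0,0,0.0356,-0.1108,0,0],[0,0,0,0,0,0,0],[0,0,0,0,0,0,0],[0,0,0,0,0,0,0],[0,0,0,0,0,0,0]]]}}

```text
clock: 29.97
position: [0.6776, 0.1497, 0.1358]
ee_rot: [1.0, -0.014, -0.001, 0.001]
ft_force: [-0.1, -0.1, -2.5]
grip_width: 0.559
grasp_force: 47.0
```

```bash
python3 b.py w16; python3 go.py .6779 .1513 .0262
```

```text
[0.6776 0.1497 0.1358]
base large [0.4361 0.1805] [0.4361 0.1805 0.034 ] 0.0
base small [0.5194 0.1713] [0.52   0.171  0.0255] 0.46
base xlarge [0.5914 0.157 ] [0.5914 0.1572 0.0385] 0.38
base medium [0.6787 0.1519] [0.6789 0.152  0.0292] 0.79
tcp [0.6778 0.1497 0.1361] heading -1.56 tilt [-5.0e-04  1.1e-03 -1.0e+00]
units [ 0.0007 -0.0085  0.5497]
```

Request:
{"name": "send_rows", "arguments": {"plan": [[[0,0,0,0.001,-0.002,0.05,0],[0,0,0,0,0,0.05,0],[0,0,0,0,0,0.05,0],[0,0,0,0,0,0.05,0],[0,0,0,0,0,0.05,0],[0,0,0,0,0,0.05,0],[0,0,0,0,0,0.05,0],[0,0,0,0,0,0.05,0],[0,0,0,0,0,0.05,0],[0,0,0,0,0,0.03,0],[0,0,0,0,0,0.025,0],[0,0,0,0,0,0.02,0],[0,0,0,0,0,0.018,0],[0,0,0,0,0,0,0],[0,0,0,0,0,0,0]]]}}

```text
clock: 31.27
position: [0.6782, 0.1518, 0.0282]
ee_rot: [1.0, -0.013, 0.0, -0.0]
ft_force: [0.5, -0.6, -2.3]
grip_width: 0.559
grasp_force: 47.0
```

Request:
{"name": "send_rows", "arguments": {"plan": [[[0,0,0,0,0,0.005,0],[0,0,0,0,0,0.005,0],[0,0,0,0,0,0.004,0],[0,0,0,0,0,0,0],[0,0,0,0,0,0,0]]]}}

```text
clock: 31.68
position: [0.6781, 0.1518, 0.0253]
ee_rot: [1.0, -0.013, 0.0, 0.0]
ft_force: [0.0, 0.1, -1.8]
grip_width: 0.562
grasp_force: 47.0
```

Request:
{"name": "send_rows", "arguments": {"plan": [[[0,0,0,0,0.001,0.005,0],[0,0,0,0,0,0.005,0],[0,0,0,0,0,0.004,0],[0,0,0,0,0,0,0],[0,0,0,0,0,0,0]]]}}

```text
clock: 32.1
position: [0.678, 0.1516, 0.0223]
ee_rot: [1.0, -0.013, -0.0, 0.0]
ft_force: [0.7, 0.4, -2.1]
grip_width: 0.563
grasp_force: 47.0
```

Request:
{"name": "send_rows", "arguments": {"plan": [[[0,0,0,0,0,0.003,0],[0,0,0,0,0,0.002,0],[0,0,0,0,0,0,0],[0,0,0,0,0,0,0]]]}}

```text
clock: 32.43
position: [0.6781, 0.1516, 0.0215]
ee_rot: [1.0, -0.013, 0.0, 0.0]
ft_force: [0.3, 0.1, -2.2]
grip_width: 0.566
grasp_force: 47.1
```

Request:
{"name": "send_rows", "arguments": {"plan": [[[0,0,0,0,0,0.002,0],[0,0,0,0,0,0.002,0],[0,0,0,0,0,0,0],[0,0,0,0,0,0,0]]]}}

```text
clock: 32.77
position: [0.6782, 0.1516, 0.0214]
ee_rot: [1.0, -0.013, 0.0, 0.0]
ft_force: [-3.8, -1.6, 5.6]
grip_width: 0.557
grasp_force: 47.7
```

Request:
{"name": "send_rows", "arguments": {"plan": [[[0,0,0,-0.003,0.002,0,0],[0,0,0,0,0,0.001,0],[0,0,0,0,0,0,0],[0,0,0,0,0,0,0.62],[0,0,0,0,0,0,0.7],[0,0,0,0,0,0,0.85],[0,0,0,0,0,0,0.85],[0,0,0,0,0,0,0.85],[0,0,0,0,0,-0.04,0.85],[0,0,0,0,0,-0.08,0.85],[0,0,0,0,0,-0.1,0.85],[0,0,0,0,0,-0.1,0.85],[0,0,0,0,0,-0.1,0.85],[0,0,0,0,0,-0.1,0.85],[0,0,0,0,0,-0.1,0.85],[0,0,0,0,0,0,0.85],[0,0,0,0,0,0,0.85]]], "squeeze": 20}}

```text
clock: 34.18
position: [0.6782, 0.1515, 0.1463]
ee_rot: [1.0, -0.013, 0.001, -0.0]
ft_force: [0.2, 0.9, -0.1]
grip_width: 0.846
grasp_force: 0.0
```

```bash
python3 - <<'E'
from h import *
o,_=wshot("w17");print(o["position"])
for k,c in dict(medium=(.6775,.1515)).items():
    print(k,edgecircle("w17",c,RAD[k],.02+H[k]),edgecircle("w17",c,RAD[k]-.0025,.02+H[k]),edgecircle("w17",c,SEAT[k],.02,tol=.005))
E
python3 go.py .649 -.1535 .124
```

```text
[0.67817712 0.15153469 0.14634409]
medium (array([0.67732399, 0.15207054]), array([0.6773526 , 0.15204076, 0.02444065]), 0.8333333333333334) (array([0.67777865, 0.15189053]), array([0.67770581, 0.15193782, 0.02175591]), 1.0) (array([0.67857259, 0.15212281]), array([0.67916083, 0.15212857, 0.02893946]), 0.8333333333333334)
tcp [0.6775 0.1512 0.1448] heading -1.46 tilt [ 6.e-04  0.e+00 -1.e+00]
units [-0.1035  1.5269  0.104 ]
```

Request:
{"name": "send_rows", "arguments": {"plan": [[[0,0,0,-0.0074,0.1091,0.0074,0.95],[0,0,0,-0.0074,0.1091,0.0074,0.95],[0,0,0,-0.0074,0.1091,0.0074,0.95],[0,0,0,-0.0074,0.1091,0.0074,0.95],[0,0,0,-0.0074,0.1091,0.0074,0.95],[0,0,0,-0.0074,0.1091,0.0074,0.95],[0,0,0,-0.0074,0.1091,0.0074,0.95],[0,0,0,-0.0074,0.1091,0.0074,0.95],[0,0,0,-0.0074,0.1091,0.0074,0.95],[0,0,0,-0.0074,0.1091,0.0074,0.95],[0,0,0,-0.0074,0.1091,0.0074,0.95],[0,0,0,-0.0074,0.1091,0.0074,0.95],[0,0,0,-0.0074,0.1091,0.0074,0.95],[0,0,0,-0.0074,0.1091,0.0074,0.95],[0,0,0,0,0,0,0.95],[0,0,0,0,0,0,0.95],[0,0,0,0,0,0,0.95]]]}}

```text
clock: 35.65
position: [0.6486, -0.1527, 0.123]
ee_rot: [1.0, -0.013, -0.001, -0.0]
ft_force: [-0.1, 0.4, 0.6]
grip_width: 0.949
grasp_force: 0.0
```

```bash
python3 - <<'E'
from h import *
o,_=wshot("w18")
for R in(.029,.0265):
  for g in (.002,-.002): print(edgecircle("w18",(.649+g,-.1535),R,.074,tol=.004))
E
python3 go.py .649 -.1535 .0165
```

```text
(array([ 0.65211184, -0.15383794]), array([ 0.65189497, -0.15365994,  0.02859872]), 0.8333333333333334)
(array([ 0.64887036, -0.15356267]), array([ 0.6489536 , -0.15354046,  0.02889587]), 0.875)
(array([ 0.64913324, -0.15360497]), array([ 0.64920422, -0.15352847,  0.02633307]), 1.0)
(array([ 0.64913324, -0.15360497]), array([ 0.64920422, -0.15352847,  0.02633307]), 1.0)
tcp [ 0.6488 -0.1521  0.1232] heading -1.38 tilt [-8.e-04 -9.e-04 -1.e+00]
units [0.0016 0.0073 0.5335]
```

Request:
{"name": "send_rows", "arguments": {"plan": [[[0,0,0,0.001,0.003,0.049,0.95],[0,0,0,0,0,0.049,0.95],[0,0,0,0,0,0.049,0.95],[0,0,0,0,0,0.049,0.95],[0,0,0,0,0,0.049,0.95],[0,0,0,0,0,0.049,0.95],[0,0,0,0,0,0.049,0.95],[0,0,0,0,0,0.049,0.95],[0,0,0,0,0,0.049,0.95],[0,0,0,0,0,0.049,0.95],[0,0,0,0,0,0.049,0.95],[0,0,0,0,0,0,0.95],[0,0,0,0,0,0,0],[0,0,0,0,0,0,0],[0,0,0,0,0,0,0],[0,0,0,0,0,0,0],[0,0,0,0,0,0,0],[0,0,0,0,0,0,0]]], "squeeze": 50}}

```text
clock: 37.2
position: [0.6498, -0.1543, 0.0168]
ee_rot: [1.0, -0.013, 0.001, 0.0]
ft_force: [0.1, 0.5, 4.7]
grip_width: 0.664
grasp_force: 53.9
```

Request:
{"name": "send_rows", "arguments": {"plan": [[[0,0,0,0,0,-0.04,0],[0,0,0,0,0,-0.08,0],[0,0,0,0,0,-0.08,0],[0,0,0,0,0,-0.08,0],[0,0,0,0,0,-0.08,0],[0,0,0,0,0,-0.08,0],[0,0,0,0,0,-0.08,0],[0,0,0,0,0,-0.1,0],[0,0,0,0,0,-0.1,0],[0,0,0,0,0,0,0],[0,0,0,0,0,0,0]]]}}

```text
clock: 38.12
position: [0.6494, -0.1543, 0.1606]
ee_rot: [1.0, -0.013, 0.001, 0.0]
ft_force: [-0.2, 0.5, -3.2]
grip_width: 0.662
grasp_force: 53.8
```

```bash
python3 go.py .4360 .1802 .156
```

```text
tcp [ 0.6494 -0.1543  0.1606] heading -1.47 tilt [ 1.3e-03  5.0e-04 -1.0e+00]
units [-1.1094 -1.6446  0.0209]
```

Request:
{"name": "send_rows", "arguments": {"plan": [[[0,0,0,-0.078,-0.0746,0,0],[0,0,0,-0.078,-0.0746,0,0],[0,0,0,-0.078,-0.0746,0,0],[0,0,0,-0.078,-0.0746,0,0],[0,0,0,-0.078,-0.0746,0,0],[0,0,0,-0.078,-0.0746,0,0],[0,0,0,-0.078,-0.0746,0,0],[0,0,0,-0.078,-0.0746,0,0],[0,0,0,-0.078,-0.0746,0,0],[0,0,0,-0.078,-0.0746,0,0],[0,0,0,-0.078,-0.0746,0,0],[0,0,0,-0.078,-0.0746,0,0],[0,0,0,-0.078,-0.0746,0,0],[0,0,0,-0.078,-0.0746,0,0],[0,0,0,0,0,0,0],[0,0,0,0,0,0,0],[0,0,0,0,0,0,0]]]}}

```text
clock: 39.53
position: [0.4358, 0.0595, 0.1592]
ee_rot: [1.0, -0.013, -0.001, 0.0]
ft_force: [0.2, -0.9, -2.9]
grip_width: 0.661
grasp_force: 53.8
```

```bash
python3 b.py w19; python3 go.py .4364 .1802 .156
```

```text
[0.4358 0.0595 0.1592]
base large [0.4346 0.1798] [0.4345 0.1798 0.0338] 1.0
base small [0.515  0.1708] [0.515  0.1705 0.0247] 0.92
base xlarge [0.5951 0.1544] [0.5949 0.1541 0.038 ] 0.88
base medium [0.6777 0.1514] [0.6777 0.1514 0.0295] 0.0
tcp [0.4361 0.0594 0.1593] heading -1.52 tilt [-1.e-03  1.e-04 -1.e+00]
units [-0.0143 -0.6038  0.0162]
```

Request:
{"name": "send_rows", "arguments": {"plan": [[[0,0,0,-0.0027,-0.0997,0,0],[0,0,0,-0.0027,-0.0997,0,0],[0,0,0,-0.0027,-0.0997,0,0],[0,0,0,-0.0027,-0.0997,0,0],[0,0,0,-0.0027,-0.0997,0,0],[0,0,0,-0.0027,-0.0997,0,0],[0,0,0,0,0,0,0],[0,0,0,0,0,0,0],[0,0,0,0,0,0,0]]]}}

```text
clock: 40.33
position: [0.4362, 0.1788, 0.1594]
ee_rot: [1.0, -0.013, -0.0, 0.0]
ft_force: [0.4, -1.2, -3.1]
grip_width: 0.658
grasp_force: 54.1
```

```bash
python3 b.py w20|head -2; python3 go.py .436 .18 .0296
```

```text
[0.4362 0.1788 0.1594]
base large [0.4342 0.1809] [0.4347 0.181  0.0335] 0.67
tcp [0.4362 0.1785 0.1595] heading -1.57 tilt [-7.e-04  4.e-04 -1.e+00]
units [-0.0009 -0.0076  0.6495]
```

Request:
{"name": "send_rows", "arguments": {"plan": [[[0,0,0,-0.002,-0.002,0.052,0],[0,0,0,0,0,0.052,0],[0,0,0,0,0,0.052,0],[0,0,0,0,0,0.052,0],[0,0,0,0,0,0.052,0],[0,0,0,0,0,0.052,0],[0,0,0,0,0,0.052,0],[0,0,0,0,0,0.052,0],[0,0,0,0,0,0.052,0],[0,0,0,0,0,0.052,0],[0,0,0,0,0,0.052,0],[0,0,0,0,0,0.03,0],[0,0,0,0,0,0.02,0],[0,0,0,0,0,0.018,0],[0,0,0,0,0,0,0],[0,0,0,0,0,0,0]]]}}

```text
clock: 41.72
position: [0.4357, 0.1804, 0.0321]
ee_rot: [1.0, -0.013, 0.0, -0.0]
ft_force: [0.6, 0.1, -2.2]
grip_width: 0.662
grasp_force: 54.1
```

Request:
{"name": "send_rows", "arguments": {"plan": [[[0,0,0,0,0,0.006,0],[0,0,0,0,0,0.005,0],[0,0,0,0,0,0.005,0],[0,0,0,0,0,0,0],[0,0,0,0,0,0,0]]]}}

```text
clock: 42.13
position: [0.4356, 0.1802, 0.0287]
ee_rot: [1.0, -0.013, 0.0, 0.0]
ft_force: [0.8, -0.3, -2.1]
grip_width: 0.661
grasp_force: 54.1
```

Seat contact is expected near 0.0246.

Request:
{"name": "send_rows", "arguments": {"plan": [[[0,0,0,0,0,0.005,0],[0,0,0,0,0,0.005,0],[0,0,0,0,0,0.004,0],[0,0,0,0,0,0.002,0],[0,0,0,0,0,0,0],[0,0,0,0,0,0,0]]]}}

```text
clock: 42.63
position: [0.4355, 0.1803, 0.0255]
ee_rot: [1.0, -0.013, -0.0, 0.0]
ft_force: [0.7, -0.3, -2.3]
grip_width: 0.661
grasp_force: 54.1
```

Request:
{"name": "send_rows", "arguments": {"plan": [[[0,0,0,0,0,0.002,0],[0,0,0,0,0,0.002,0],[0,0,0,0,0,0,0],[0,0,0,0,0,0,0]]]}}

```text
clock: 42.97
position: [0.4356, 0.1803, 0.0248]
ee_rot: [1.0, -0.013, 0.0, 0.0]
ft_force: [-0.3, 1.3, -0.4]
grip_width: 0.664
grasp_force: 54.4
```

Request:
{"name": "send_rows", "arguments": {"plan": [[[0,0,0,0,0,0.002,0],[0,0,0,0,0,0.001,0],[0,0,0,0,0,0,0],[0,0,0,0,0,0,0]]]}}

```text
clock: 43.3
position: [0.4357, 0.1802, 0.0247]
ee_rot: [1.0, -0.013, 0.0, 0.0]
ft_force: [-3.8, -2.4, 8.7]
grip_width: 0.664
grasp_force: 55.3
```

Request:
{"name": "send_rows", "arguments": {"plan": [[[0,0,0,-0.003,0.002,0,0],[0,0,0,0,0,0,0],[0,0,0,0,0,0,0.72],[0,0,0,0,0,0,0.8],[0,0,0,0,0,0,0.95],[0,0,0,0,0,0,0.95],[0,0,0,0,0,0,0.95],[0,0,0,0,0,-0.04,0.95],[0,0,0,0,0,-0.08,0.95],[0,0,0,0,0,-0.12,0.95],[0,0,0,0,0,-0.15,0.95],[0,0,0,0,0,-0.15,0.95],[0,0,0,0,0,-0.15,0.95],[0,0,0,0,0,-0.15,0.95],[0,0,0,0.1,0.025,-0.15,0.95],[0,0,0,0.1,0.025,-0.15,0.95],[0,0,0,0.1,0.025,-0.15,0.95],[0,0,0,0.1,0.025,-0.1,0.95],[0,0,0,0.1,0.025,0,0.95],[0,0,0,0,0,0,0.95]]], "squeeze": 20}}

```text
clock: 44.97
position: [0.5373, 0.1503, 0.303]
ee_rot: [1.0, -0.015, 0.001, -0.0]
ft_force: [-0.9, -0.3, -0.8]
grip_width: 0.947
grasp_force: 0.0
```

```bash
python3 - <<'E'
from h import *
o,_=wshot("w21");print(o["position"],o["grip_width"])
for k,c in dict(large=(.4357,.1802),small=(.5164,.1717),xlarge=(.5962,.1545),medium=(.6774,.1513)).items():
    a=edgecircle("w21",c,RAD[k],.02+H[k],tol=.004);b=edgecircle("w21",c,RAD[k]-.0025,.02+H[k],tol=.004)
    s=edgecircle("w21",c,SEAT[k],.02,tol=.004)
    print(k,"rim",a[0].round(4),a[1][2].round(4),"bore",b[0].round(4),b[1][2].round(4),"seat",s[0].round(4),s[2])
side=optics.camera("side")
w=cv2.resize(cv2.imread("pics/w21.png")[30:300,230:400],(340,540),interpolation=cv2.INTER_CUBIC)
s=cv2.resize(side[90:225,170:280+60][:, :,::-1],(460,388),interpolation=cv2.INTER_CUBIC)
cv2.imwrite("pics/final.png",np.hstack([w,np.pad(s,((0,152),(0,0),(0,0)))]))
E
```

```text
[0.53734023 0.15027693 0.30302258] 0.9465669610049738
large rim [0.4352 0.1804] 0.0295 bore [0.4358 0.1802] 0.0258 seat [0.4352 0.1806] 0.7916666666666666
small rim [0.5179 0.1692] 0.02 bore [0.5164 0.1722] 0.0168 seat [0.5158 0.1723] 0.8333333333333334
xlarge rim [0.5978 0.1529] 0.0332 bore [0.5965 0.1557] 0.0304 seat [0.5966 0.1561] 0.9583333333333334
medium rim [0.6766 0.1521] 0.0244 bore [0.6774 0.1517] 0.0214 seat [0.6785 0.1522] 0.9166666666666666
```

View pics/final.png

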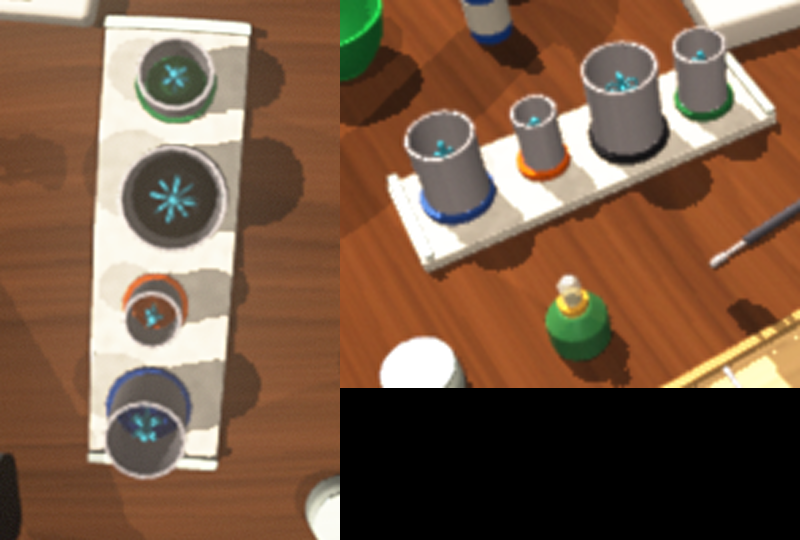

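The last picture shows all four flasks upright on their own bases, in order green/medium, black/xlarge, orange/small, blue/large. The bore centres agree with the seats to about 1 mm, and the lamp is still standing at (578,318) in the picture. Handing in.

```bash
python3 -c "
from workcell import job
print(job.hand_in())"
```

```text
the job is handed in; nothing more can be done
None
```

All four flasks are standing upright on their matching rubber bases, lowered with light contact (under 10 N), the spirit lamp was not touched, and the job was handed in at about 45 s on the robot's clock.

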